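# Fold up the games kit and shut it in its sliding-cover tin

### The job

Game night is over: pack the kit into the green tin. Slide the tin's cover fully back, fold everything shut (the lid of every counter box there is, and the white panel of the score-card stand, which snaps over its centre), and lay each item flat, right way up, in a bay of its own; then slide the cover fully shut over them. Leave the mug and the hourglass where they are.

Things in the scene. Friction and masses are not known exactly. Their poses are not given: they have to be found in the camera images.
- case: Green tin games case, fixed. Origin under the centre of its loading tray, on the shelf; x to its rear, y to its left. Tray inside 176 x 236 mm (x, y), floor at z = 4 mm, walls 6 mm thick, 42 mm high. Black ribs (tops at z = 14 mm) part it into four bays 52 x 112 mm; ribs before, between and behind the two rows are 24 mm wide: finger room. A 200 mm rear part takes the open cover.
- bay0 (a point): Centre of the floor of a bay of the case (4 mm above the shelf), axes as the case: bay 52 mm along x, 112 mm along y, ribs 10 mm high about its floor. Any item fits any bay, flat, with its 102 mm length along the case's y, either way round.
- bay1 (a point): Centre of the floor of a bay of the case (4 mm above the shelf), axes as the case: bay 52 mm along x, 112 mm along y, ribs 10 mm high about its floor. Any item fits any bay, flat, with its 102 mm length along the case's y, either way round.
- bay2 (a point): Centre of the floor of a bay of the case (4 mm above the shelf), axes as the case: bay 52 mm along x, 112 mm along y, ribs 10 mm high about its floor. Any item fits any bay, flat, with its 102 mm length along the case's y, either way round.
- bay3 (a point): Centre of the floor of a bay of the case (4 mm above the shelf), axes as the case: bay 52 mm along x, 112 mm along y, ribs 10 mm high about its floor. Any item fits any bay, flat, with its 102 mm length along the case's y, either way round.
- cover (a joint): Sliding cover of the case, a 186 x 238 x 4 mm green plate whose underside is 44 mm above the shelf. Value in m: 0 = fully shut over the tray, 0.185 = fully open, slid back along the case's +x. Friction about 1 N, stays where it is left. An item standing higher than 40 mm above the tray's floor blocks it.
- cover_handle (a point): Centre of the brass bar handle on the cover: 12 mm thick along the case's x, 70 mm long along y, 24 mm high, this point 60 mm above the shelf. It moves with the cover; with the cover shut it is at x = -72 mm in the case's frame, fully open at x = +113 mm.
- stand: Folding score-card stand, loose, about 0.4 kg: dark wood block 102 x 44 x 20 mm (x, y, z), origin under its centre. A white panel 86 long x 40 wide x 10 mm thick is hinged across its top at x = -44 mm, z = 20 mm; folded it lies flat on the block towards +x and the whole is 30 mm high. A 6 mm high lip stands at the block's +x end.
- stand_panel (a joint): Angle of the stand's panel, rad: 0 = open (upright, leaning 19 degrees back beyond the -x end), 1.9 = folded flat. Over-centre spring, at most 0.06 N m: below 0.9 it snaps back open, beyond 0.9 it snaps flat and stays; to fold it push the panel's back towards the stand's +x.
- mug: Black ceramic mug, 82 mm wide, 95 mm high, origin under its centre; leave it alone.
- hourglass: Orange plastic hourglass frame, 72 mm wide, 104 mm high, origin under its centre; leave it alone.
- box_red: Hinged red plastic counter box, loose, empty, about 235 g with its lid; may be absent. Base 44 x 102 x 24 mm (x, y, z), open on top, 4 mm walls, origin under its centre. Its lid is hinged along the 102 mm edge at x = -22 mm, z = 24 mm; with the lid shut the box is 34 mm high.
- lid_red (a joint): Angle of the red box's lid (44 x 102 x 10 mm plate, white label on top), rad: 0 = shut flat on the base, 2.1 = thrown fully back; 1.57 = upright. Stiff hinge (0.013 N m), stays where it is left; to shut it push its back towards the box's +x and then down.
- box_blue: Hinged blue plastic counter box, loose, empty, about 235 g with its lid; may be absent. Base 44 x 102 x 24 mm (x, y, z), open on top, 4 mm walls, origin under its centre. Its lid is hinged along the 102 mm edge at x = -22 mm, z = 24 mm; with the lid shut the box is 34 mm high.
- lid_blue (a joint): Angle of the blue box's lid (44 x 102 x 10 mm plate, white label on top), rad: 0 = shut flat on the base, 2.1 = thrown fully back; 1.57 = upright. Stiff hinge (0.013 N m), stays where it is left; to shut it push its back towards the box's +x and then down.
- box_yellow: Hinged yellow plastic counter box, loose, empty, about 235 g with its lid; may be absent. Base 44 x 102 x 24 mm (x, y, z), open on top, 4 mm walls, origin under its centre. Its lid is hinged along the 102 mm edge at x = -22 mm, z = 24 mm; with the lid shut the box is 34 mm high.
- lid_yellow (a joint): Angle of the yellow box's lid (44 x 102 x 10 mm plate, white label on top), rad: 0 = shut flat on the base, 2.1 = thrown fully back; 1.57 = upright. Stiff hinge (0.013 N m), stays where it is left; to shut it push its back towards the box's +x and then down.
Mind the look-alikes: they are no part of the job. There is more than one size of the box_red; the job needs the largest.

How it is judged:
On the way, in this order (a step that is already met when the one before it is completed fails the run):
1. the cover is slid back (value of joint cover above 0.165 m), for 0.2 s.
2. every item lies folded in a bay, the cover still back (value of joint each of lid_red, lid_blue, lid_yellow below 0.12 rad and x of box_red in the frame of case between -0.07 and 0.07 m and y of box_red in the frame of case between -0.115 and 0.115 m and z of each of box_red, box_blue, box_yellow, stand in the frame of case below 0.01 m and angle between each of box_red, box_blue, box_yellow, stand's own z axis and vertical below 0.12 rad and x of box_blue in the frame of case between -0.07 and 0.07 m and y of box_blue in the frame of case between -0.115 and 0.115 m and x of box_yellow in the frame of case between -0.07 and 0.07 m and y of box_yellow in the frame of case between -0.115 and 0.115 m and value of joint stand_panel above 1.78 rad and x of stand in the frame of case between -0.07 and 0.07 m and y of stand in the frame of case between -0.115 and 0.115 m and value of joint cover above 0.14 m), for 0.2 s.
At the end, for the whole second after the job is handed in: Every box present and the stand lie flat and right way up on the floor of a bay (origin less than 10 mm above the shelf, within the tray, tilt below 0.12 rad), every lid and the panel folded to within 0.12 rad of flat, and the cover is shut to within 10 mm (value of joint each of lid_red, lid_blue, lid_yellow below 0.12 rad and x of box_red in the frame of case between -0.07 and 0.07 m and y of box_red in the frame of case between -0.115 and 0.115 m and z of each of box_red, box_blue, box_yellow, stand in the frame of case below 0.01 m and angle between each of box_red, box_blue, box_yellow, stand's own z axis and vertical below 0.12 rad and x of box_blue in the frame of case between -0.07 and 0.07 m and y of box_blue in the frame of case between -0.115 and 0.115 m and x of box_yellow in the frame of case between -0.07 and 0.07 m and y of box_yellow in the frame of case between -0.115 and 0.115 m and value of joint stand_panel above 1.78 rad and x of stand in the frame of case between -0.07 and 0.07 m and y of stand in the frame of case between -0.115 and 0.115 m and value of joint cover below 0.01 m); the robot touches nothing.
It fails at once if the mug is shoved away or knocked over (distance of mug from where it was at the start of the episode above 0.04 m or angle between mug's own z axis and vertical above 0.6 rad).
It fails at once if the hourglass is shoved away or knocked over (distance of hourglass from where it was at the start of the episode above 0.04 m or angle between hourglass's own z axis and vertical above 0.6 rad).
Of box_red, box_blue, box_yellow only 2 to 3 are there at a start; the rules pass over those that are not, and their reading is None.
At some moment in a run one of box_red, box_blue, box_yellow, stand may be knocked a few centimetres aside while the robot is not near it.
Once in a run the grip may slacken for a moment while it holds something.
It also fails if it takes over 208 s, if anything falls off the work surface, if the arm or the gripper's body presses on something with over 40 N, if the wrist force passes 120 N, or if a joint passes its speed limit or range.

### The arm

A 6-joint arm with a two-finger parallel gripper is mounted at the origin on the work surface. World frame = base frame: x ahead of the robot, y to its left, z up, the work surface at z = 0. Lengths are in m, angles in rad, forces in N, time in s.
With the tool pointing down it reaches from about 0.25 to 0.725 m from the base axis. Payload 4 kg.
Tool frame: the origin (TCP) lies between the finger pads; the fingertips stand 8 mm ahead of it and the grasp point (between the pads) lies 11 mm behind it (bot.tip_reach is the distance from the TCP to the fingertips, in m); z points along the fingers, y is the line along which they close (so a half turn about z gives the same grasp; the last joint's range is limited). The gripper opens to 85 mm and grips with 20 to 120 N. Pads are 22 mm wide; open, the fingers measure 114 mm over their backs; the gripper's body (76 mm by 85 mm) begins 54 mm behind the grasp point. The pads swing forward as they close: fully open they stand 13 mm farther back than shut.
Start: joints at [-1.129, 0.241, 0.005, 1.335, 0, 1.571], TCP at [0.214, -0.452, 0.239] pointing down, gripper open.
Joint ranges: [-2.72, 2.72], [-1.05, 1.87], [-1.09, 1.28], [-1.99, 2.15], [-1.42, 1.44], [-3.14, 3.14]. Speed limits (rad/s): [2.79, 2.79, 3.14, 3.14, 3.14, 3.14].

### API

Orientations are given as a unit quaternion [x, y, z, w].
In Python, from workcell import bot gives the robot as it stands.
- The arm moves only by the tool move_arm, never from a script. Its argument "deltas" is a list of rows, each a list of 7 numbers: the opening, from 0 (shut) to 1 (fully open), then the shift along the tool's x, y, z in mm, then the turn, a rotation vector about the tool's x, y, z in degrees. In form: [[gripper, tx, ty, tz, ax, ay, az], ...]. A call has 1 to 10 rows; each row shifts and turns the commanded pose from where the row before left it, along the tool's axes as they then stand; what a row does not reach is not made up. A row lasts 1/12 s, in which the tool goes at most 41.7 mm and 7.16 degrees, less where a joint would pass 70% of its speed; a pose out of reach is approached as far as the arm can. A call is refused whole if a number of a shift passes 41.7 or a number of a turn 7.16, either way. A call with a gripper value outside its range is refused whole. The fingers move at their own pace and stop on an object; the grip force is fixed at half the most. Time passes only in rows, so rows that do not move let the fingers close. It gives the time, the measured TCP pose, the force, the opening and the grip force at its end, in the units of the state.
- bot.get_obs(): the state, without advancing time (a new reading comes with each control period).
- bot.camera(name): name is "scene" or "side" or "wrist"; returns the picture (400x640x3 uint8, blue, green, red); there is no depth.
- bot.calibration(name): a dict with "K" (3x3 intrinsics, pixels), "position" and "orientation" of the camera in the world. Camera axes: x right, y down, z forward; pixel columns grow to the right and rows downward; lengths in m; the calibration is good to about 2 mm. A picture is of the moment at which its call begins: read the wrist's pose just before it. calibration takes no time and is no camera call; for the wrist camera it gives the pose at the moment of the call.
- bot.job_done(): hands the job in; it is judged then, once.
Trained networks look in the newest picture that a camera, given by its name, has taken for a name from the list of things; names that differ only in an ending like _2 or _b are one class to them, and where a whole thing is asked for, a point or a joint stands for the part that bears it (a point fixed in the world has none). Each returns a list of dicts, best first, with "conf" (0 to 1); they miss things now and then, are a little off and sometimes report something else, mostly with a low value. They report only what shows in the picture. A call takes as long as a camera call. They do not tell look-alikes from the thing itself.
- bot.outline_of(query, camera): "pixels" (400x640 bool, what is visible of it) and "rect" ([left, top, width, height] in pixels, round what is visible of it).
The state is a dict: "clock": time; "joint_pos": joint angles; "joint_vel": joint speeds; "tau": joint torques, N m; "eef_pos": TCP position; "tool_rot": TCP orientation; "ft_force": force on the tool from outside, world axes, zero at the start; "ft_torque": the same for the moment, N m; "grip_width": finger opening in m; "grasp_force": force on a finger pad.
Only numpy, scipy, OpenCV 4.12 (cv2) and the standard library are available. Lean on these libraries where they do the work, as an engineer would, in place of code of your own. Each camera call takes 0.05 s, during which the arm holds its last target. There are 200 camera calls.

## Working session

There is one attempt and no reset: what is moved stays moved. The work goes in short steps, Python scripts to look and compute and a tool call to move; the robot and the scene stay as the last step left them, time stands still between calls to the robot, and variables do not carry over. Pictures are saved under pics/ and viewed, at most 14 in all, crops included, and the job is handed in when it is done.

Besides the shell and the picture viewer there is one more tool, called after "Request:" by a JSON object that holds its "api" and its "payload", one argument or row to a line. move_arm: Moves the arm, as the interface text tells. Its arguments: {"type":"object","properties":{"deltas":{"type":"array","items":{"type":"array","items":{"type":"number"}}}},"required":["deltas"]}

```bash
ls; mkdir -p pics; python3 - <<'E'
from workcell import bot
import cv2,numpy as np
o=bot.get_obs();print({k:np.round(v,3).tolist() for k,v in o.items()})
for c in("scene","side"):
    im=bot.camera(c);cv2.imwrite(f"pics/{c}0.png",im)
    k=bot.calibration(c);print(c,k)
    for q in("case","cover_handle","stand","stand_panel","box_red","box_blue","box_yellow","lid_red","mug","hourglass"):
        print(q,[(round(d["conf"],2),d["rect"]) for d in bot.outline_of(q,c)])
print(bot.calibration("wrist"))
E
```

```text
pics
{'clock': 0.0, 'joint_pos': [-1.129, 0.241, 0.004, 1.335, -0.0, 1.571], 'joint_vel': [0.003, 0.0, -0.001, 0.0, -0.001, 0.001], 'tau': [-0.0, -37.232, 25.241, 0.017, -0.0, -0.0], 'eef_pos': [0.214, -0.451, 0.238], 'tool_rot': [0.976, 0.219, -0.0, -0.001], 'ft_force': [-0.811, 0.348, -0.307], 'ft_torque': [0.008, 0.009, -0.021], 'grasp_force': 0.0, 'grip_width': 0.085}
scene {'K': array([[425.60805941,   0.        , 331.95447392],
       [  0.        , 425.60805941, 194.33636344],
       [  0.        ,   0.        ,   1.        ]]), 'position': array([ 1.17668688, -0.21585005,  0.83804347]), 'orientation': array([ 0.79055628,  0.50502274, -0.19319308, -0.28748782])}
case [(0.79, [254.0, 158.8, 172.6, 174.9])]
cover_handle [(0.69, [252.9, 159.2, 175.4, 170.7]), (0.63, [257.7, 163.4, 121.4, 85.4])]
stand [(0.83, [108.4, 249.0, 80.2, 47.6])]
stand_panel [(0.64, [108.4, 266.7, 36.6, 23.8])]
box_red [(0.91, [463.8, 180.0, 22.0, 30.6]), (0.81, [464.9, 151.3, 27.9, 22.1]), (0.64, [405.6, 143.8, 41.8, 48.1]), (0.31, [253.0, 160.9, 177.9, 170.3])]
box_blue [(0.63, [372.1, 117.1, 36.4, 30.0
[... 870 characters left out ...]
 [211.1, 153.2, 157.1, 106.2])]
box_blue [(0.88, [261.0, 294.5, 51.2, 39.0])]
box_yellow [(0.47, [259.7, 174.1, 105.4, 71.0])]
lid_red [(0.92, [158.7, 257.2, 21.2, 33.0]), (0.76, [144.8, 298.2, 35.3, 34.5]), (0.52, [222.5, 259.7, 25.4, 37.6]), (0.48, [180.1, 200.5, 50.5, 49.0])]
mug [(0.79, [179.4, 199.3, 47.9, 51.1])]
hourglass [(0.85, [317.5, 128.1, 19.0, 38.5]), (0.52, [374.8, 126.5, 16.5, 40.8])]
{'K': array([[301.42841507,   0.        , 319.42158065],
       [  0.        , 301.42841507, 197.89194092],
       [  0.        ,   0.        ,   1.        ]]), 'position': array([ 0.2874423 , -0.4160549 ,  0.37574879]), 'orientation': array([ 0.83354525, -0.52815005, -0.08664426,  0.13694016])}
```

```bash
python3 - <<'E'
import cv2,numpy as np
a=cv2.imread("pics/scene0.png")[100:350,90:510];b=cv2.imread("pics/side0.png")[100:350,110:430]
a=cv2.resize(a,(800,476),interpolation=cv2.INTER_CUBIC);cv2.imwrite("pics/a.png",a)
b=cv2.resize(b,(768,600),interpolation=cv2.INTER_CUBIC);cv2.imwrite("pics/b.png",b)
E
```

```text
(no output)
```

View pics/a.png

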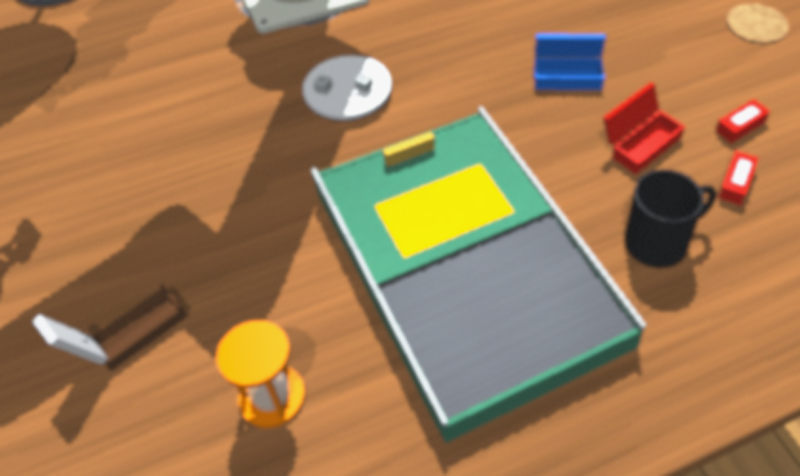

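View pics/b.png

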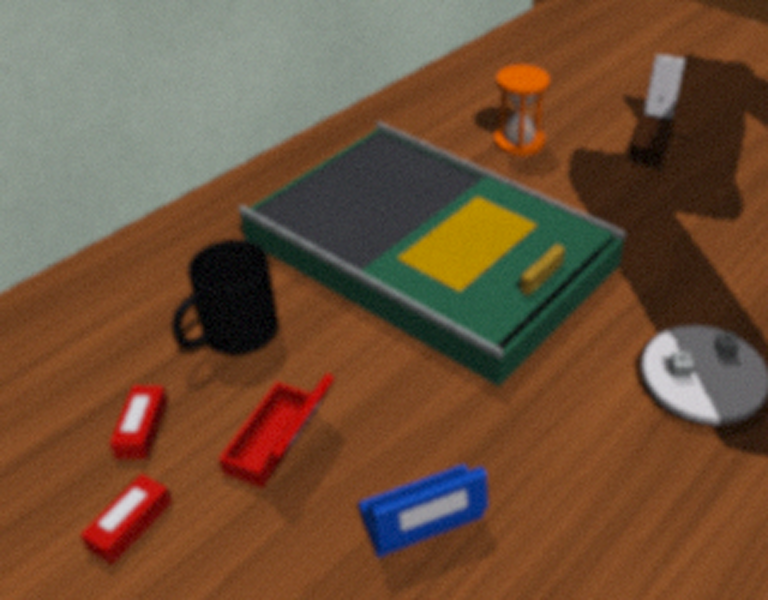

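The scene picture shows the tin with its cover shut (handle at about 409,150 in crop a), the stand open at (110,330), the hourglass at (260,370) and the mug at (665,220). The red box is open at (645,130) and the blue one at (570,62). The two small shut red boxes are look-alikes, and there is no yellow box.

```bash
cat > lib.py <<'E'
import numpy as np,cv2
from scipy.spatial.transform import Rotation as R
from scipy.optimize import minimize,least_squares
from workcell import bot
def cam(c):
    k=bot.calibration(c);return k["K"],np.array(k["position"]),R.from_quat(k["orientation"])
def proj(C,P):
    K,p,r=C;q=r.inv().apply(np.atleast_2d(P)-p)@K.T;return q[:,:2]/q[:,2:]
def ray(C,uv):
    K,p,r=C;return p,r.apply(np.linalg.inv(K)@[uv[0],uv[1],1])
def onplane(C,uv,z):
    p,d=ray(C,uv);return p+d*(z-p[2])/d[2]
def tri(obs):
    A=np.zeros((3,3));b=np.zeros(3)
    for C,uv in obs:
        p,d=ray(C,uv);d/=np.linalg.norm(d);M=np.eye(3)-np.outer(d,d);A+=M;b+=M@p
    return np.linalg.solve(A,b)
def cub(x0,x1,y0,y1,z0,z1):
    return np.array([[x,y,z] for x in(x0,x1) for y in(y0,y1) for z in(z0,z1)],float)
def box_parts(a):  # lid angle
    base=cub(-22,22,-51,51,0,24)
    lid=cub(0,44,-51,51,0,10);lid=R.from_rotvec([0,-a,0]).apply(lid)+[-22,0,24]
    return [base/1e3,lid/1e3]
def stand_parts(a):
    base=cub(-51,51,-22,22,0,20)
    t=1.9-a
    pan=R.from_rotvec([0,-t,0]).apply(cub(0,86,-20,20,0,10))+[-44,0,20]
    lip=cub(47,51,-22,22,20,26)
    return [base/1e3,pan/1e3,lip/1e3]
def sil(C,parts,x,y,yaw,z=0,shape=(400,640)):
    m=np.zeros(shape,np.uint8)
    for P in parts:
        W=R.from_rotvec([0,0,yaw]).apply(P)+[x,y,z]
        cv2.fillConvexPoly(m,cv2.convexHull((proj(C,W)*16).round().astype(np.int32)),1,cv2.LINE_8,4)
    return m
def fit(masks,partf,x,y,yaw,a,z=0,fixa=False):
    """masks: list of (C,mask). soft-IoU fit over x,y,yaw,a"""
    from scipy.ndimage import gaussian_filter as g
    tm=[(C,g(m.astype(float),1.2)) for C,m in masks]
    def cost(v):
        aa=a if fixa else v[3]
        return sum(((g(sil(C,partf(aa),v[0]/100,v[1]/100,v[2],z).astype(float),1.2)-m)**2).sum()/m.sum() for C,m in tm)
    best=None
    for dy in(0,.4,-.4):
        s=np.array([x*100,y*100,yaw+dy,a]);sx=np.array([s+d for d in np.vstack([np.zeros(4),np.diag([1.5,1.5,.25,.3])])])
        r=minimize(cost,s,method="Nelder-Mead",options=dict(initial_simplex=sx,maxiter=250,xatol=.005,fatol=1e-4))
        if best is None or r.fun<best.fun:best=r
    v=best.x;return np.array([v[0]/100,v[1]/100,v[2],v[3]]),best.fun
def colmask(im,name,rect=None):
    h=cv2.cvtColor(im,cv2.COLOR_BGR2HSV).astype(int);H,S,V=h[...,0],h[...,1],h[...,2]
    m={"red":((H<5)|(H>174))&(S>190)&(V>60),"blue":(H>100)&(H<130)&(S>140)&(V>60)}[name]
    if rect is not None:
        k=np.zeros(m.shape,bool);l,t,w,hh=[int(q) for q in rect];k[t-4:t+hh+5,l-4:l+w+5]=1;m=m&k
    return m
E
cat > m1.py <<'E'
from lib import *
S,D=cam("scene"),cam("side");a=cv2.imread("pics/scene0.png");b=cv2.imread("pics/side0.png")
fa=lambda u,v:(90+u*420/800,100+v*250/476);fb=lambda u,v:(110+u/2.4,100+v/2.4)
for n,p,q in[("f-",(314,170),(622,235)),("f+",(483,108),(500,350)),("r+",(642,325),(243,210)),("r-",(447,422),(380,125)),("handle",(409,146),(542,262)),("mugtop",(668,190),(230,258)),("hgtop",(253,345),(523,74))]:
    print(n,tri([(S,fa(*p)),(D,fb(*q))]).round(3))
def fill(m):
    c,_=cv2.findContours(m.astype(np.uint8),cv2.RETR_EXTERNAL,cv2.CHAIN_APPROX_NONE);o=np.zeros(m.shape,np.uint8)
    cv2.drawContours(o,[max(c,key=cv2.contourArea)],-1,1,-1);return o
for n,ra,rb in[("red",[405,143,43,49],[203,255,45,45]),("blue",[372,117,37,31],[261,294,52,40])]:
    ma,mb=fill(colmask(a,n,ra)),fill(colmask(b,n,rb))
    ca=ra[0]+ra[2]/2,ra[1]+ra[3]*.6
    p=onplane(S,ca,.015)
    for y0 in(0,1.57,3.14,-1.57):
        v,f=fit([(S,ma),(D,mb)],box_parts,p[0],p[1],y0,1.8);print(n,v.round(3),round(f,3),ma.sum(),mb.sum())
bot.camera("scene");ms=bot.outline_of("stand","scene");bot.camera("side");md=bot.outline_of("stand","side")
p=onplane(S,(160,270),.015)
for y0 in(0,1.57,3.14,-1.57):
    v,f=fit([(S,ms[0]["pixels"]),(D,md[0]["pixels"])],stand_parts,p[0],p[1],y0,0,fixa=True);print("stand",v.round(3),round(f,3))
E
python3 m1.py
```

```text
f- [ 0.459 -0.112  0.046]
f+ [0.452 0.133 0.05 ]
r+ [0.834 0.147 0.045]
r- [ 0.844 -0.096  0.045]
handle [0.49  0.01  0.066]
mugtop [0.717 0.249 0.1  ]
hgtop [ 0.715 -0.249  0.109]
red [0.574 0.332 0.349 1.884] 0.126 1047 920
red [0.574 0.333 0.381 2.001] 0.127 1047 920
red [ 0.573  0.329  3.538 -0.319] 0.469 1047 920
red [0.575 0.332 0.334 1.974] 0.121 1047 920
blue [ 0.403  0.3   -0.452  1.211] 0.114 895 1144
blue [0.398 0.303 2.702 0.476] 0.29 895 1144
blue [0.398 0.302 2.633 0.53 ] 0.303 895 1144
blue [ 0.404  0.3   -0.457  1.221] 0.114 895 1144
stand [ 0.575 -0.381 -1.175  0.868] 0.824
stand [ 0.572 -0.372  1.932 -0.761] 0.058
stand [ 0.571 -0.373  1.942  0.693] 0.058
stand [ 0.575 -0.379 -1.19   0.38 ] 0.826
```

```bash
cat > plan.py <<'E'
from lib import *
import sys,json
CASE=np.array([.549,.014,.037])
def cw(x,y,z=0):
    c,s=np.cos(CASE[2]),np.sin(CASE[2]);return CASE[0]+c*x-s*y,CASE[1]+s*x+c*y
def pose():
    o=bot.get_obs();M=R.from_quat(o["tool_rot"]).as_matrix()
    return list(o["eef_pos"]),np.arctan2(M[1,0],M[0,0]),o
def near(psi,ref):  # psi mod pi nearest ref
    return ref+(psi-ref+np.pi/2)%np.pi-np.pi/2
def plan(wps,start=None,flip=False,step=38):
    """wps: (x,y,tipz,psi or None,grip[,step mm | hold rows as ('h',n)])"""
    p,psi,_=pose() if start is None else start
    p=np.array(p)*1e3;rows=[]
    for w in wps:
        if w[0]=='h': rows+=[[w[2],0,0,0,0,0,0]]*w[1];continue
        t=np.array([w[0]*1e3,w[1]*1e3,w[2]*1e3+8]);tp=psi if w[3] is None else w[3]
        st=w[5] if len(w)>5 else step
        n=max(1,int(np.ceil(np.linalg.norm(t-p)/st)),int(np.ceil(abs(np.degrees(tp-psi))/7)))
        p0,psi0=p.copy(),psi
        for i in range(1,n+1):
            d=p0+(t-p0)*i/n-p;c,s=np.cos(psi),np.sin(psi)
            l=[round(c*d[0]+s*d[1]),round(s*d[0]-c*d[1]),round(-d[2])]
            a=round(-np.degrees(psi0+(tp-psi0)*i/n-psi))
            if i==n:a=round(-np.degrees(tp-psi),1)
            p=p+np.array([c*l[0]+s*l[1],s*l[0]-c*l[1],-l[2]]);psi-=np.radians(a)
            rows.append([w[4]]+[int(q) for q in l]+[0,0,a])
    for i in range(0,len(rows),10):print(json.dumps(rows[i:i+10]).replace(" ",""))
    return rows
E
python3 - <<'E'
from plan import *
h=cw(-72-34,0);e=cw(84,0)
plan([(h[0],h[1],.16,.037,0),(h[0],h[1],.058,None,0),(e[0],e[1],.058,None,0,20)])
print(h,e)
E
```

```text
[[0,-35,-15,0,0,0,0],[0,-35,-15,0,0,0,0],[0,-35,-15,0,0,0,0],[0,-34,-15,0,0,0,0],[0,-35,-16,0,0,0,0],[0,-35,-15,0,0,0,0],[0,-35,-15,0,0,0,0],[0,-35,-15,0,0,0,0],[0,-35,-15,0,0,0,0],[0,-35,-15,0,0,0,0]]
[[0,-34,-15,0,0,0,0],[0,-35,-15,0,0,0,0],[0,-35,-15,0,0,0,0],[0,-35,-16,0,0,0,0],[0,-35,-15,0,0,0,0],[0,-35,-15,0,0,0,0],[0,-35,-15,0,0,0,0],[0,-34,-15,0,0,0,0],[0,-35,-15,0,0,0,0],[0,-35,-15,1,0,0,0]]
[[0,-35,-15,0,0,0,0],[0,-35,-15,0,0,0,0],[0,-35,-16,0,0,0,0],[0,-35,-15,0,0,0,0],[0,-34,-15,0,0,0,0],[0,-35,-15,0,0,0,0],[0,-35,-15,0,0,0,0],[0,-35,-15,0,0,0,0],[0,-35,-15,0,0,0,0],[0,-35,-15,0,0,0,0]]
[[0,-34,-15,0,0,0,0],[0,-35,-16,0,0,0,0],[0,-35,-15,0,0,0,0],[0,-35,-15,0,0,0,0],[0,-35,-15,0,0,0,0],[0,-35,-15,0,0,0,0],[0,-35,-15,0,0,0,0],[0,-34,-15,0,0,0,0],[0,-35,-15,0,0,0,0],[0,-35,-15,0,0,0,0]]
[[0,-35,-16,0,0,0,0],[0,-35,-15,0,0,0,0],[0,-35,-15,0,0,0,0],[0,-35,-15,0,0,0,0],[0,-34,-15,0,0,0,0],[0,-35,-15,0,0,0,0],[0,-35,-15,0,0,0,0],[0,-35,-15,0,0,0,0],[0,-35,-15,0,0,0,0],[0,-35,-16,0,0,0,0]]
[[0,-35,-15,0,0,0,0],[0,-34,-15,0,0,0,0],[0,-35,-15,0,0,0,0],[0,-35,-15,0,0,0,0],[0,-35,-1
[... 28230 characters left out ...]
0,20,0,0,0,0,0],[0,20,0,0,0,0,0],[0,20,0,0,0,0,0],[0,20,0,0,0,0,0],[0,20,0,0,0,0,0],[0,20,0,0,0,0,0],[0,20,0,0,0,0,0],[0,20,0,0,0,0,0],[0,20,0,0,0,0,0]]
[[0,20,0,0,0,0,0],[0,20,0,0,0,0,0],[0,20,0,0,0,0,0],[0,20,0,0,0,0,0],[0,20,0,0,0,0,0],[0,20,0,0,0,0,0],[0,20,0,0,0,0,0],[0,20,0,0,0,0,0],[0,20,0,0,0,0,0],[0,20,0,0,0,0,0]]
[[0,20,0,0,0,0,0],[0,20,0,0,0,0,0],[0,20,0,0,0,0,0],[0,20,0,0,0,0,0],[0,20,0,0,0,0,0],[0,20,0,0,0,0,0],[0,20,0,0,0,0,0],[0,20,0,0,0,0,0],[0,20,0,0,0,0,0],[0,20,0,0,0,0,0]]
[[0,20,0,0,0,0,0],[0,20,0,0,0,0,0],[0,20,0,0,0,0,0],[0,20,0,0,0,0,-0.0]]
(np.float64(-105.37845127716668), np.float64(-3.9071051915851656)) (np.float64(84.49150855926418), np.float64(3.1212909065391874))
```

```bash
sed -i 's|return CASE\[0\]+c\*x-s\*y,CASE\[1\]+s\*x+c\*y|x,y=x/1e3,y/1e3;return CASE[0]+c*x-s*y,CASE[1]+s*x+c*y|; s|    for i in range(0,len(rows),10)|    assert len(rows)<61\n    for i in range(0,len(rows),10)|' plan.py
python3 - <<'E'
from plan import *
h=cw(-72-34,0);e=cw(84,0)
plan([(h[0],h[1],.16,.037,0),(h[0],h[1],.058,None,0),(e[0],e[1],.058,None,0,20)])
print(h,e)
E
```

```text
[[0,29,-23,5,0,0,2],[0,28,-24,5,0,0,1],[0,28,-24,5,0,0,2],[0,27,-25,5,0,0,2],[0,25,-26,5,0,0,1],[0,26,-27,6,0,0,2],[0,24,-28,5,0,0,2],[0,24,-28,5,0,0,1],[0,23,-29,5,0,0,2],[0,22,-29,5,0,0,2]]
[[0,21,-30,5,0,0,1],[0,20,-31,5,0,0,2],[0,20,-31,5,0,0,2],[0,18,-32,5,0,0,1.2],[0,0,0,34,0,0,0],[0,0,0,34,0,0,0],[0,0,0,34,0,0,-0.0],[0,19,0,0,0,0,0],[0,19,0,0,0,0,0],[0,19,0,0,0,0,0]]
[[0,19,0,0,0,0,0],[0,19,0,0,0,0,0],[0,19,0,0,0,0,0],[0,19,0,0,0,0,0],[0,19,0,0,0,0,0],[0,19,0,0,0,0,0],[0,19,-1,0,0,0,-0.0]]
(np.float64(0.44307254872283336), np.float64(0.010078894808414835)) (np.float64(0.6329425085592643), np.float64(0.017107290906539188))
```

Request:
{"api": "move_arm", "payload": {
  "deltas": [
    [0, 29, -23, 5, 0, 0, 2],
    [0, 28, -24, 5, 0, 0, 1],
    [0, 28, -24, 5, 0, 0, 2],
    [0, 27, -25, 5, 0, 0, 2],
    [0, 25, -26, 5, 0, 0, 1],
    [0, 26, -27, 6, 0, 0, 2],
    [0, 24, -28, 5, 0, 0, 2],
    [0, 24, -28, 5, 0, 0, 1],
    [0, 23, -29, 5, 0, 0, 2],
    [0, 22, -29, 5, 0, 0, 2]
  ]
}}

```text
clock: 2.13
eef_pos: [0.3781, -0.1204, 0.1884]
tool_rot: [0.997, 0.072, 0.0, 0.0]
ft_force: [0.8, -0.1, -0.8]
grip_width: -0.0002
grasp_force: 0.0
```

Request:
{"api": "move_arm", "payload": {
  "deltas": [
    [0, 21, -30, 5, 0, 0, 1],
    [0, 20, -31, 5, 0, 0, 2],
    [0, 20, -31, 5, 0, 0, 2],
    [0, 18, -32, 5, 0, 0, 1],
    [0, 0, 0, 34, 0, 0, 0],
    [0, 0, 0, 34, 0, 0, 0],
    [0, 0, 0, 34, 0, 0, 0],
    [0, 0, 0, 0, 0, 0, 0]
  ]
}}

```text
clock: 2.8
eef_pos: [0.4379, 0.0099, 0.061]
tool_rot: [1.0, 0.021, -0.006, 0.0]
ft_force: [-1.4, 0.1, -0.8]
grip_width: -0.0001
grasp_force: 0.0
```

Request:
{"api": "move_arm", "payload": {
  "deltas": [
    [0, 20, 0, -2, 0, 0, 0],
    [0, 20, 0, 0, 0, 0, 0],
    [0, 20, 0, 0, 0, 0, 0],
    [0, 20, 0, 0, 0, 0, 0],
    [0, 20, 0, 0, 0, 0, 0],
    [0, 20, 0, 0, 0, 0, 0],
    [0, 20, 0, 0, 0, 0, 0],
    [0, 20, 0, 0, 0, 0, 0],
    [0, 20, 0, 0, 0, 0, 0],
    [0, 15, 0, 0, 0, 0, 0]
  ]
}}

```text
clock: 3.63
eef_pos: [0.639, 0.0173, 0.0699]
tool_rot: [1.0, 0.02, -0.0, -0.0]
ft_force: [-1.6, 0.1, 0.3]
grip_width: 0.0003
grasp_force: 0.8
```

Request:
{"api": "move_arm", "payload": {
  "deltas": [
    [0, 5, 0, 0, 0, 0, 0],
    [0, 5, 0, 0, 0, 0, 0],
    [0, 3, 0, 0, 0, 0, 0],
    [0, 2, 0, 0, 0, 0, 0]
  ]
}}

```text
clock: 3.97
eef_pos: [0.6446, 0.0174, 0.0694]
tool_rot: [1.0, 0.02, -0.008, 0.0]
ft_force: [-23.4, 0.4, 17.4]
grip_width: -0.0002
grasp_force: 12.2
```

Request:
{"api": "move_arm", "payload": {
  "deltas": [
    [0, 2, 0, 0, 0, 0, 0],
    [0, 2, 0, 0, 0, 0, 0]
  ]
}}

```text
clock: 4.13
eef_pos: [0.6447, 0.0174, 0.0693]
tool_rot: [1.0, 0.02, -0.012, 0.0]
ft_force: [-33.1, -1.3, 22.6]
grip_width: 0.0003
grasp_force: 16.8
```

```bash
cat > boxes.py <<'E'
from plan import *
def fill(m):
    c,_=cv2.findContours(m.astype(np.uint8),cv2.RETR_EXTERNAL,cv2.CHAIN_APPROX_NONE);o=np.zeros(m.shape,np.uint8)
    cv2.drawContours(o,[max(c,key=cv2.contourArea)],-1,1,-1);return o
def see(col,v0,z=0,cams=("scene","side"),fixa=False):
    ms=[]
    for c in cams:
        im=bot.camera(c);C=cam(c)
        m0=sil(C,box_parts(v0[3]),*v0[:3],z);r=cv2.boundingRect(m0)
        k=8;r=[max(r[0]-k,5),max(r[1]-k,5),r[2]+2*k,r[3]+2*k]
        ms.append((C,fill(colmask(im,col,r))))
    v,f=fit(ms,box_parts,*v0,z=z,fixa=fixa);print(col,v.round(4),round(f,3),[int(m.sum()) for _,m in ms]);return v
def loc(v,x,y=0):  # local mm -> world
    c,s=np.cos(v[2]),np.sin(v[2]);return v[0]+(c*x-s*y)/1e3,v[1]+(s*x+c*y)/1e3
E
python3 - <<'E'
from boxes import *
v=see("red",[.574,.332,.345,1.95])
P=loc(v,-80);Q=loc(v,-12);T=loc(v,4);ps=v[2]+np.pi/2
plan([(.638,.017,.062,None,0),(.60,.03,.15,.5,0),(*P,.15,ps,0),(*P,.056,ps,0),(*Q,.058,ps,0,15),(*T,.064,ps,0,15),(*T,.033,ps,0,12)])
E
```

```text
red [0.5749 0.3314 0.3405 1.9716] 0.137 [1046, 913]
[[0,-7,0,-1,0,0,-0.0],[0,-9,-4,-22,0,0,-7],[0,-9,-4,-22,0,0,-6],[0,-8,-6,-22,0,0,-7],[0,-8,-6,-22,0,0,-6.4],[0,4,-24,0,0,0,-7],[0,6,-24,0,0,0,-6],[0,9,-22,0,0,0,-7],[0,12,-22,0,0,0,-7],[0,14,-20,0,0,0,-7]]
[[0,17,-18,0,0,0,-6],[0,18,-16,0,0,0,-7],[0,20,-14,0,0,0,-7],[0,22,-11,0,0,0,-7],[0,22,-8,0,0,0,-6],[0,24,-6,0,0,0,-7],[0,24,-4,0,0,0,-6.8],[0,0,0,31,0,0,0],[0,0,0,32,0,0,0],[0,0,0,31,0,0,-0.0]]
[[0,0,14,0,0,0,0],[0,0,13,-1,0,0,0],[0,0,14,0,0,0,0],[0,0,14,0,0,0,0],[0,0,13,-1,0,0,-0.0],[0,0,8,-3,0,0,0],[0,0,8,-3,0,0,-0.0],[0,0,0,10,0,0,0],[0,0,0,11,0,0,0],[0,0,0,10,0,0,-0.0]]
```

Request:
{"api": "move_arm", "payload": {
  "deltas": [
    [0, -18, 0, -1, 0, 0, 0],
    [0, -9, -4, -22, 0, 0, -7],
    [0, -9, -4, -22, 0, 0, -6],
    [0, -8, -6, -22, 0, 0, -7],
    [0, -8, -6, -22, 0, 0, -6],
    [0, 4, -24, 0, 0, 0, -7],
    [0, 6, -24, 0, 0, 0, -6],
    [0, 9, -22, 0, 0, 0, -7],
    [0, 12, -22, 0, 0, 0, -7],
    [0, 14, -20, 0, 0, 0, -7]
  ]
}}

```text
clock: 5.07
eef_pos: [0.5591, 0.1454, 0.1592]
tool_rot: [0.854, 0.52, 0.001, 0.0]
ft_force: [0.5, -0.1, -0.0]
grip_width: -0.0002
grasp_force: 0.0
```

Request:
{"api": "move_arm", "payload": {
  "deltas": [
    [0, 17, -18, 0, 0, 0, -6],
    [0, 18, -16, 0, 0, 0, -7],
    [0, 20, -14, 0, 0, 0, -7],
    [0, 22, -11, 0, 0, 0, -7],
    [0, 22, -8, 0, 0, 0, -6],
    [0, 24, -6, 0, 0, 0, -7],
    [0, 24, -4, 0, 0, 0, -7],
    [0, 0, 0, 0, 0, 0, 0]
  ]
}}

```text
clock: 5.73
eef_pos: [0.5004, 0.3086, 0.1589]
tool_rot: [0.575, 0.818, 0.001, -0.0]
ft_force: [-0.4, 0.4, -0.3]
grip_width: 0.0001
grasp_force: 0.0
```

```bash
cat > push.py <<'E'
from boxes import *
def push(v):
    p,ps0,o=pose();ps=near(v[2]+np.pi/2,ps0)
    P=loc(v,-80);Q=loc(v,-12);T=loc(v,4)
    print(np.round(p,3),round(ps0,3),"P",np.round(P,3),ps)
    plan([(*P,.15,ps,0),(*P,.056,ps,0),(*Q,.058,ps,0,15),(*T,.064,ps,0,15),(*T,.033,ps,0,12),('h',1,0)])
E
python3 -c "
from push import *
push([.5749,.3314,.3405,1.97])"
```

```text
[0.5   0.309 0.159] 1.916 P [0.499 0.305] 1.9112963267948966
[[0,-3,-2,1,0,0,0.3],[0,0,0,31,0,0,0],[0,0,0,32,0,0,0],[0,0,0,31,0,0,-0.0],[0,0,14,0,0,0,0],[0,0,13,-1,0,0,0],[0,0,14,0,0,0,0],[0,0,13,-1,0,0,0],[0,0,14,0,0,0,-0.0],[0,0,8,-3,0,0,0]]
[[0,0,8,-3,0,0,-0.0],[0,0,0,10,0,0,0],[0,0,0,11,0,0,0],[0,0,0,10,0,0,-0.0],[0,0,0,0,0,0,0]]
```

Request:
{"api": "move_arm", "payload": {
  "deltas": [
    [0, -3, -2, 1, 0, 0, 0],
    [0, 0, 0, 31, 0, 0, 0],
    [0, 0, 0, 32, 0, 0, 0],
    [0, 0, 0, 31, 0, 0, 0],
    [0, 0, 14, 0, 0, 0, 0],
    [0, 0, 13, -1, 0, 0, 0],
    [0, 0, 14, 0, 0, 0, 0],
    [0, 0, 13, -1, 0, 0, 0],
    [0, 0, 14, 0, 0, 0, 0],
    [0, 0, 8, -3, 0, 0, 0]
  ]
}}

```text
clock: 6.57
eef_pos: [0.5744, 0.3248, 0.0676]
tool_rot: [0.58, 0.815, -0.0, 0.0]
ft_force: [-0.3, -0.2, 0.9]
grip_width: 0.0002
grasp_force: 0.1
```

Request:
{"api": "move_arm", "payload": {
  "deltas": [
    [0, 0, 8, -3, 0, 0, 0],
    [0, 0, 0, 10, 0, 0, 0],
    [0, 0, 0, 11, 0, 0, 0],
    [0, 0, 0, 10, 0, 0, 0],
    [0, 0, 0, 1, 0, 0, 0]
  ]
}}

```text
clock: 6.98
eef_pos: [0.5817, 0.3286, 0.0417]
tool_rot: [0.579, 0.815, 0.002, 0.001]
ft_force: [1.3, -2.3, 19.9]
grip_width: -0.0002
grasp_force: 10.5
```

Request:
{"api": "move_arm", "payload": {
  "deltas": [
    [0, 0, 0, -35, 0, 0, 0],
    [0, -25, -10, -35, 0, 0, 0],
    [1, -30, -15, -20, 0, 0, 0],
    [1, -30, -15, 0, 0, 0, 0],
    [1, 0, 0, 0, 0, 0, 0]
  ]
}}

```text
clock: 7.4
eef_pos: [0.569, 0.2313, 0.1265]
tool_rot: [0.581, 0.814, -0.002, 0.0]
ft_force: [-0.8, 0.5, -0.6]
grip_width: 0.0356
grasp_force: 0.0
```

```bash
python3 -c "
from boxes import *
v=see('red',[.58,.334,.345,0.05])
im=bot.camera('wrist');cv2.imwrite('pics/w1.png',im)
print(pose()[:2])
"
```

```text
red [ 0.5706  0.3294  0.3627 -0.6725] 1.084 [297, 1021]
([np.float64(0.5694283099606023), np.float64(0.2364068867219127), np.float64(0.12487261551857416)], np.float64(1.9063999122080957))
```

View pics/w1.png

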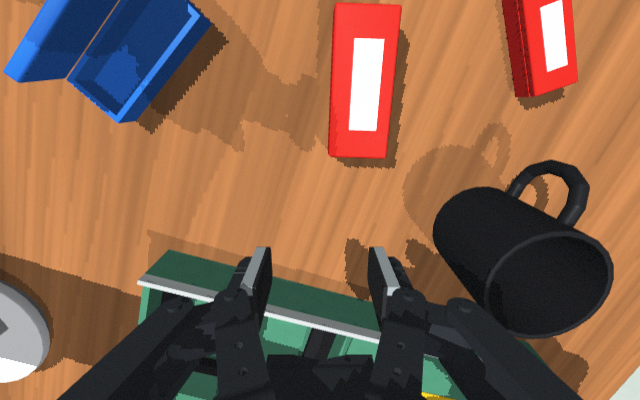

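The wrist view shows the red box shut at (365,80) with its label up. The blue box is open at top left, and the mug stands clear at (520,260).

```bash
cat > grasp.py <<'E'
from boxes import *
# case-bay target ; box v -> grasp rows and place rows
def grasp(v,tip,yawoff=np.pi/2,open=1,up=.13):
    p,ps0,o=pose();ps=near(v[2]+yawoff,ps0)
    print(np.round(p,3),round(ps0,3),"ps",round(ps,3),"target",np.round(v[:2],4))
    return plan([(v[0],v[1],up,ps,open),(v[0],v[1],tip,ps,open,25),('h',4,0)])
E
python3 -c "
from grasp import *
v=see('red',[.574,.331,.345,0.0],cams=('wrist','side'),fixa=True)
grasp(v,.014)
"
```

```text
red [0.5681 0.3303 0.3092 0.2728] 0.044 [9719, 1011]
[0.57  0.238 0.125] 1.909 ps 1.88 target [0.5681 0.3303]
[[1,29,10,-4,0,0,1],[1,30,9,-5,0,0,0],[1,29,9,-4,0,0,0.6],[1,0,0,23,0,0,0],[1,0,0,23,0,0,0],[1,0,0,24,0,0,0],[1,0,0,23,0,0,0],[1,0,0,23,0,0,0.0],[0,0,0,0,0,0,0],[0,0,0,0,0,0,0]]
[[0,0,0,0,0,0,0],[0,0,0,0,0,0,0]]
```

Request:
{"api": "move_arm", "payload": {
  "deltas": [
    [1, 29, 10, -4, 0, 0, 1],
    [1, 30, 9, -5, 0, 0, 0],
    [1, 29, 9, -4, 0, 0, 0.6],
    [1, 0, 0, 23, 0, 0, 0],
    [1, 0, 0, 23, 0, 0, 0],
    [1, 0, 0, 24, 0, 0, 0],
    [1, 0, 0, 24, 0, 0, 0],
    [1, 0, 0, 24, 0, 0, 0],
    [1, 0, 0, 2, 0, 0, 0],
    [0, 0, 0, 0, 0, 0, 0]
  ]
}}

```text
clock: 8.48
eef_pos: [0.5669, 0.3297, 0.0163]
tool_rot: [0.589, 0.808, -0.003, -0.001]
ft_force: [0.4, -0.9, 0.6]
grip_width: 0.0756
grasp_force: 0.0
```

Request:
{"api": "move_arm", "payload": {
  "deltas": [
    [0, 0, 0, 0, 0, 0, 0],
    [0, 0, 0, 0, 0, 0, 0],
    [0, 0, 0, 0, 0, 0, 0],
    [0, 0, 0, 0, 0, 0, 0]
  ]
}}

```text
clock: 8.82
eef_pos: [0.5706, 0.3307, 0.0217]
tool_rot: [0.59, 0.808, 0.002, 0.001]
ft_force: [0.2, 0.1, 4.0]
grip_width: 0.0428
grasp_force: 62.6
```

```bash
python3 -c "
from plan import *
p,ps,o=pose()
plan([(p[0],p[1],.12,None,0),(.575,-.03,.17,1.608,0)])
"
```

```text
[[0,0,0,-35,0,0,0],[0,0,0,-36,0,0,0],[0,0,0,-35,0,0,-0.0],[0,-34,-11,-5,0,0,2],[0,-35,-9,-5,0,0,1],[0,-35,-9,-5,0,0,2],[0,-36,-7,-5,0,0,1],[0,-35,-7,-5,0,0,2],[0,-36,-6,-5,0,0,1],[0,-35,-5,-5,0,0,2]]
[[0,-36,-4,-5,0,0,1],[0,-36,-3,-5,0,0,2],[0,-36,-2,-5,0,0,1.6]]
```

Request:
{"api": "move_arm", "payload": {
  "deltas": [
    [0, 0, 0, -35, 0, 0, 0],
    [0, 0, 0, -36, 0, 0, 0],
    [0, 0, 0, -35, 0, 0, 0],
    [0, -34, -11, -5, 0, 0, 2],
    [0, -35, -9, -5, 0, 0, 1],
    [0, -35, -9, -5, 0, 0, 2],
    [0, -36, -7, -5, 0, 0, 1],
    [0, -35, -7, -5, 0, 0, 2],
    [0, -36, -6, -5, 0, 0, 1],
    [0, -35, -5, -5, 0, 0, 2]
  ]
}}

```text
clock: 9.65
eef_pos: [0.5717, 0.0757, 0.1613]
tool_rot: [0.665, 0.747, 0.0, 0.0]
ft_force: [0.3, -0.3, -1.2]
grip_width: 0.0427
grasp_force: 62.0
```

Request:
{"api": "move_arm", "payload": {
  "deltas": [
    [0, -36, -4, -5, 0, 0, 1],
    [0, -36, -3, -5, 0, 0, 2],
    [0, -36, -2, -5, 0, 0, 1.6],
    [0, 0, 0, 0, 0, 0, 0],
    [0, 0, 0, 0, 0, 0, 0]
  ]
}}

```text
clock: 10.07
eef_pos: [0.5734, -0.0332, 0.1763]
tool_rot: [0.696, 0.718, 0.001, 0.001]
ft_force: [0.2, 0.1, -3.0]
grip_width: 0.0429
grasp_force: 62.1
```

```bash
python3 -c "
from plan import *
import pickle
C=cam('wrist');im=bot.camera('wrist');pickle.dump((C[0],C[1],C[2].as_quat()),open('w2.pkl','wb'))
cv2.imwrite('pics/w2raw.png',im)
print(pose()[:2])
def L(x,y,z): return [*cw(x,y),z/1e3]
def draw(pts,col):
    u=(proj(C,np.array(pts))*16).round().astype(int);cv2.polylines(im,[u.reshape(-1,1,2)],True,col,1,cv2.LINE_AA,4)
for sx in(-1,1):
  for sy in(-1,1):
    cx,cy=38*sx,62*sy
    draw([L(cx+a,cy+b,14) for a,b in((-26,-56),(26,-56),(26,56),(-26,56))],(255,0,255))
draw([L(a,b,42) for a,b in((-88,-118),(88,-118),(88,118),(-88,118))],(0,255,255))
cv2.imwrite('pics/w2.png',im)
"
```

```text
([np.float64(0.5731412150228005), np.float64(-0.03168089305837788), np.float64(0.175867545628751)], np.float64(1.6056506410227396))
```

View pics/w2.png

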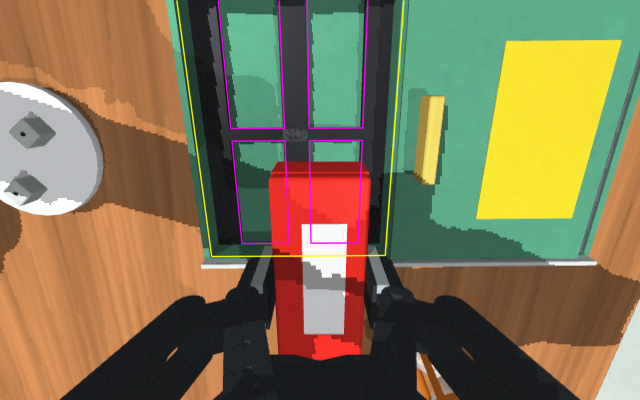

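The overlay of the bays and walls lies on the tin to within a pixel or two, so the case pose is right. The red box hangs square in the grip (far top edge at row 178), and no other item shows.

```bash
cat > place.py <<'E'
from plan import *
def place(bx,by,zt,off=0,psi=None,start=None):
    """bx,by bay mm; off: box centre minus TCP along case y (mm); zt TCP z at release"""
    p,ps0,o=pose();ps=near(CASE[2]+np.pi/2,ps0)
    x,y=cw(bx,by-off)
    print(np.round(p,3),round(ps0,3),"->",round(x,4),round(y,4))
    plan([(x,y,max(p[2],.11)-.008,ps,0),(x,y,zt+.012,ps,0,30),(x,y,zt-.008,ps,0,9)])
E
python3 -c "
from place import *
import pickle
a=pickle.load(open('w2.pkl','rb'));C=(a[0],a[1],R.from_quat(a[2]))
print(onplane(C,(270,178),.188),onplane(C,(370,178),.188), onplane(C,(275,163),.164))
place(38,62,.028,0)
"
```

```text
[0.54960872 0.01618815 0.188     ] [0.59232927 0.0175147  0.188     ] [0.54850058 0.0175098  0.164     ]
[ 0.573 -0.032  0.176] 1.606 -> 0.5847 0.0774
[[0,36,5,0,0,0,0],[0,36,5,0,0,0,0],[0,37,5,0,0,0,-0.1],[0,0,0,26,0,0,0],[0,0,0,25,0,0,0],[0,0,0,26,0,0,0],[0,0,0,25,0,0,0],[0,0,0,26,0,0,-0.0],[0,0,0,7,0,0,0],[0,0,0,6,0,0,0]]
[[0,0,0,7,0,0,-0.0]]
```

Request:
{"api": "move_arm", "payload": {
  "deltas": [
    [0, 37, 5, 0, 0, 0, 0],
    [0, 37, 6, 0, 0, 0, 0],
    [0, 38, 5, 0, 0, 0, 0],
    [0, 0, 0, 26, 0, 0, 0],
    [0, 0, 0, 25, 0, 0, 0],
    [0, 0, 0, 26, 0, 0, 0],
    [0, 0, 0, 25, 0, 0, 0],
    [0, 0, 0, 26, 0, 0, 0],
    [0, 0, 0, 0, 0, 0, 0]
  ]
}}

```text
clock: 10.87
eef_pos: [0.5835, 0.0817, 0.044]
tool_rot: [0.693, 0.721, -0.002, 0.0]
ft_force: [-0.7, -1.4, -1.4]
grip_width: 0.0425
grasp_force: 68.6
```

Request:
{"api": "move_arm", "payload": {
  "deltas": [
    [0, 0, 0, 7, 0, 0, 0],
    [0, 0, 0, 6, 0, 0, 0],
    [0, 0, 0, 7, 0, 0, 0],
    [0, 0, 0, 0, 0, 0, 0]
  ]
}}

```text
clock: 11.2
eef_pos: [0.585, 0.0823, 0.0401]
tool_rot: [0.694, 0.72, 0.002, 0.002]
ft_force: [-26.3, -7.7, 68.5]
grip_width: 0.0431
grasp_force: 79.8
```

Request:
{"api": "move_arm", "payload": {
  "deltas": [
    [0, 0, 0, -20, 0, 0, 0],
    [0, 0, 0, -20, 0, 0, 0],
    [0, 0, 0, -10, 0, 0, 0],
    [0, 0, 0, 0, 0, 0, 0]
  ]
}}

```text
clock: 11.53
eef_pos: [0.5871, 0.0833, 0.0805]
tool_rot: [0.693, 0.721, 0.003, 0.002]
ft_force: [0.8, 0.1, -1.8]
grip_width: 0.0428
grasp_force: 70.6
```

```bash
python3 -c "
from plan import *
a=bot.camera('wrist');cv2.imwrite('pics/w3.png',a)
b=bot.camera('scene')[110:310,230:470]
c=bot.camera('side')[120:280,190:390]
print(pose()[:2])
b=cv2.resize(b,(480,400),interpolation=cv2.INTER_CUBIC);c=cv2.resize(c,(500,400),interpolation=cv2.INTER_CUBIC)
o=np.zeros((600,800,3),np.uint8);o[:300,:360]=cv2.resize(b,(360,300));o[:300,370:745]=cv2.resize(c,(375,300));o[300:,:480]=cv2.resize(a,(480,300))
cv2.imwrite('pics/m3.png',o)
"
```

```text
([np.float64(0.5840899558939704), np.float64(0.08225196554959001), np.float64(0.0758650068054314)], np.float64(1.608707084009796))
```

View pics/m3.png

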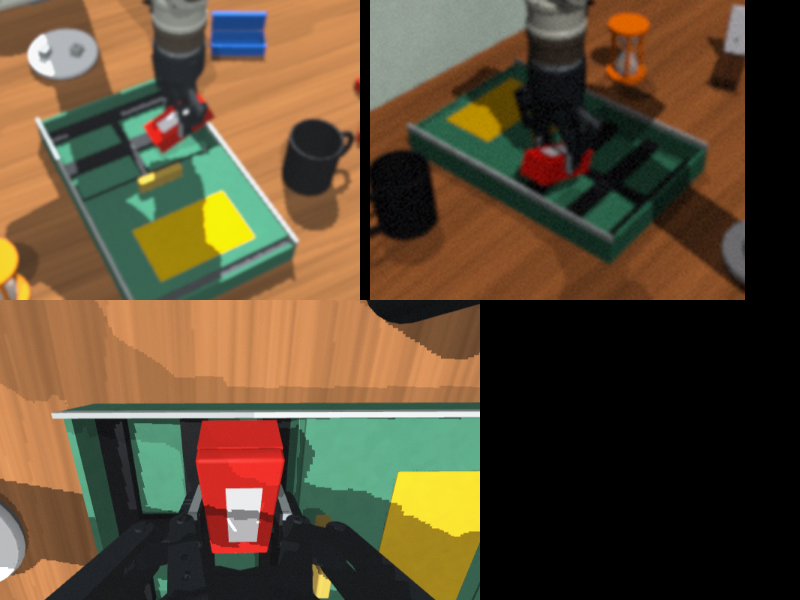

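```bash
cat > pnp.py <<'E'
from boxes import *
C=cam('wrist');im=cv2.imread('pics/w3.png')
m=fill(colmask(im,'red',[150,80,330,310]));cv2.imwrite('pics/mask.png',m*255)
ok=np.ones((400,640));ok[330:]=0
from scipy.ndimage import gaussian_filter as g
def parts(v):
    P=cub(-22,22,-51,51,0,34)/1e3-[0,0,.017]
    return R.from_euler('xyz',[v[3],v[4],v[5]]).apply(P)+np.array(v[:3])/100
def cost(v):
    s=np.zeros((400,640),np.uint8);cv2.fillConvexPoly(s,cv2.convexHull((proj(C,parts(v))*16).round().astype(np.int32)),1,cv2.LINE_8,4)
    return (((g(s.astype(float),1.2)-M)**2)*ok).sum()/m.sum()
M=g(m.astype(float),1.2)
p=pose()[0]
# corner guess via least squares first
obj=cub(-22,22,-51,51,0,34)/1e3-[0,0,.017]
sel=[([-22,51,34],(263,213)),([22,51,34],(379,213)),([-22,51,0],(270,160)),([22,51,0],(372,160)),([-22,-51,34],(283,336)),([22,-51,34],(360,336))]
A=np.array([s[0] for s in sel])/1e3-[0,0,.017];B=np.array([s[1] for s in sel],float)
f=lambda v:(proj(C,R.from_euler('xyz',v[3:]).apply(A)+v[:3]/100)-B).ravel()
for r0 in(.3,-.3):
    r=least_squares(f,[p[0]*100,p[1]*100,p[2]*100,r0,0,0]);print(r.cost,r.x[:3].round(2),np.degrees(r.x[3:]).round(1))
    print((R.from_euler('xyz',r.x[3:]).apply(obj)+r.x[:3]/100).round(3).tolist())
E
python3 pnp.py
```

```text
10.645389527619988 [58.4   8.46  7.38] [22.9 -0.4  2.4]
[[0.564, 0.043, 0.038], [0.564, 0.03, 0.069], [0.56, 0.137, 0.078], [0.56, 0.124, 0.109], [0.608, 0.045, 0.038], [0.608, 0.032, 0.07], [0.604, 0.139, 0.078], [0.604, 0.126, 0.11]]
10.645389527622818 [58.4   8.46  7.38] [22.9 -0.4  2.4]
[[0.564, 0.043, 0.038], [0.564, 0.03, 0.069], [0.56, 0.137, 0.078], [0.56, 0.124, 0.109], [0.608, 0.045, 0.038], [0.608, 0.032, 0.07], [0.604, 0.139, 0.078], [0.604, 0.126, 0.11]]
```

Request:
{"api": "move_arm", "payload": {
  "deltas": [
    [0, -7, 0, -5, 0, 0, 0],
    [0, 0, 0, 0, 0, -5.8, 0],
    [0, 0, 0, 0, 0, -5.8, 0],
    [0, 0, 0, 0, 0, -5.8, 0],
    [0, 0, 0, 0, 0, -5.5, 0],
    [0, 0, 0, 0, 0, 0, 0]
  ]
}}

```text
clock: 12.18
eef_pos: [0.5838, 0.0772, 0.0793]
tool_rot: [0.678, 0.708, -0.14, 0.142]
ft_force: [-0.1, 0.9, -2.6]
grip_width: 0.043
grasp_force: 70.6
```

```bash
python3 -c "
from plan import *
C=cam('wrist')
a=bot.camera('wrist');cv2.imwrite('pics/w4.png',a)
b=bot.camera('side')[140:260,220:360]
print(pose()[0],R.from_quat(pose()[2]['tool_rot']).as_matrix().round(3).tolist())
o=np.zeros((400,800,3),np.uint8);o[:300,:480]=cv2.resize(a,(480,300));o[:274,480:]=cv2.resize(b,(320,274),interpolation=cv2.INTER_CUBIC)
cv2.imwrite('pics/m4.png',o)
"
```

```text
[np.float64(0.584481698811002), np.float64(0.07523257633117746), np.float64(0.08051343488921556)] [[-0.037, 0.999, 0.012], [0.921, 0.038, -0.388], [-0.388, -0.003, -0.922]]
```

View pics/m4.png

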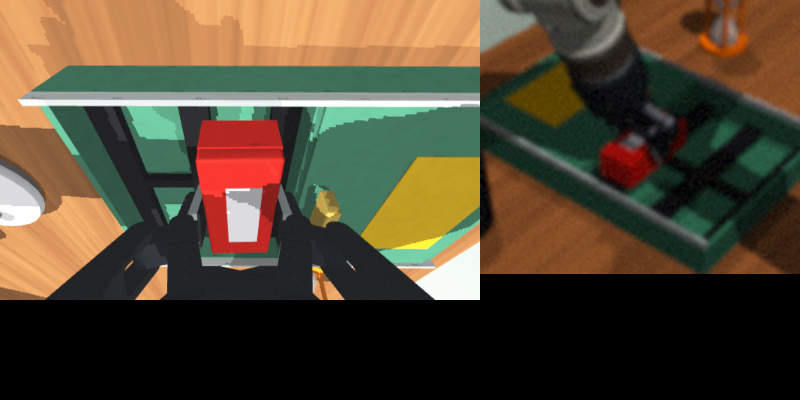

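The box is level now and its far end clears the wall (rail at row 103, box end at row 121 of the left view). I'll lower it.

Request:
{"api": "move_arm", "payload": {
  "deltas": [
    [0, 7, 0, 17, 0, 0, 0],
    [0, 7, 0, 17, 0, 0, 0],
    [0, 4, 0, 9, 0, 0, 0],
    [0, 1, 0, 3, 0, 0, 0],
    [0, 0, 0, 0, 0, 0, 0]
  ]
}}

```text
clock: 12.7
eef_pos: [0.5845, 0.0729, 0.0317]
tool_rot: [0.681, 0.705, -0.139, 0.142]
ft_force: [0.4, 0.2, -1.4]
grip_width: 0.0428
grasp_force: 70.6
```

Request:
{"api": "move_arm", "payload": {
  "deltas": [
    [0, 1, 0, 2, 0, 0, 0],
    [0, 1, 0, 2, 0, 0, 0],
    [0, 0, 0, 0, 0, 0, 0]
  ]
}}

```text
clock: 12.95
eef_pos: [0.5858, 0.0746, 0.0286]
tool_rot: [0.68, 0.706, -0.137, 0.143]
ft_force: [0.1, -0.1, -2.0]
grip_width: 0.0429
grasp_force: 70.6
```

Request:
{"api": "move_arm", "payload": {
  "deltas": [
    [0, 1, 0, 2, 0, 0, 0],
    [0, 0, 0, 1, 0, 0, 0],
    [0, 0, 0, 0, 0, 0, 0]
  ]
}}

```text
clock: 13.2
eef_pos: [0.5852, 0.0744, 0.0249]
tool_rot: [0.68, 0.706, -0.138, 0.143]
ft_force: [-0.3, 0.1, -2.2]
grip_width: 0.043
grasp_force: 70.6
```

Request:
{"api": "move_arm", "payload": {
  "deltas": [
    [0.66, 0, 0, 0, 0, 0, 0],
    [0.66, 0, 0, 0, 0, 0, 0],
    [0.66, 0, 0, 0, 0, 0, 0],
    [0.66, 0, 0, 0, 0, 0, 0]
  ]
}}

```text
clock: 13.53
eef_pos: [0.5856, 0.0744, 0.0253]
tool_rot: [0.68, 0.706, -0.137, 0.143]
ft_force: [0.3, -0.2, -0.2]
grip_width: 0.0565
grasp_force: 0.0
```

Request:
{"api": "move_arm", "payload": {
  "deltas": [
    [0.66, -10, 0, -23, 0, 0, 0],
    [0.66, -12, 0, -28, 0, 0, 0],
    [0.66, -14, 0, -32, 0, 0, 0],
    [0.66, -14, 0, -32, 0, 6, 0],
    [0, 0, 0, -20, 0, 6, 0],
    [0, 0, 0, -10, 0, 6, 0],
    [0, 0, 0, 0, 0, 4.9, 0],
    [0, 0, 0, 0, 0, 0, 0]
  ]
}}

```text
clock: 14.2
eef_pos: [0.5862, 0.0778, 0.1817]
tool_rot: [0.696, 0.718, 0.002, 0.001]
ft_force: [-0.1, -0.7, 0.1]
grip_width: 0.0082
grasp_force: 0.0
```

```bash
python3 -c "
from boxes import *
p,ps,o=pose();print(p,ps,R.from_quat(o['tool_rot']).as_matrix()[:,2].round(3),o['grip_width'])
x,y=cw(38,62)
see('red',[x,y,.037,0.0],z=.004,cams=('wrist',))
see('blue',[.403,.30,-.455,1.22])
"
```

```text
[np.float64(0.5862366747304092), np.float64(0.07782897703631665), np.float64(0.1817475383032956)] 1.6029997911582254 [ 0.005  0.001 -1.   ] 0.008236360377912397
red [ 0.5822  0.0758  0.028  -0.1723] 0.009 [4676]
blue [ 0.4037  0.2993 -0.4585  1.2189] 0.11 [894, 1152]
```

```bash
python3 -c "
from push import *
push([.4037,.2993,-.4585,1.2])"
```

```text
[0.584 0.081 0.179] 1.607 P [0.332 0.335] 1.1122963267948967
[[0,26,-24,2,0,0,3],[0,25,-26,2,0,0,3],[0,24,-27,2,0,0,3],[0,22,-28,2,0,0,2],[0,21,-29,2,0,0,3],[0,20,-30,2,0,0,3],[0,18,-31,2,0,0,3],[0,17,-32,3,0,0,3],[0,14,-32,2,0,0,3],[0,13,-34,2,0,0,2.4]]
[[0,0,0,31,0,0,0],[0,0,0,31,0,0,0],[0,0,0,32,0,0,-0.0],[0,0,14,0,0,0,0],[0,0,13,-1,0,0,0],[0,0,14,0,0,0,0],[0,0,14,-1,0,0,0],[0,0,13,0,0,0,-0.0],[0,0,8,-3,0,0,0],[0,0,8,-3,0,0,-0.0]]
[[0,0,0,10,0,0,0],[0,0,0,10,0,0,0],[0,0,0,11,0,0,-0.0],[0,0,0,0,0,0,0]]
```

Request:
{"api": "move_arm", "payload": {
  "deltas": [
    [0, 26, -24, 2, 0, 0, 3],
    [0, 25, -26, 2, 0, 0, 3],
    [0, 24, -27, 2, 0, 0, 3],
    [0, 22, -28, 2, 0, 0, 2],
    [0, 21, -29, 2, 0, 0, 3],
    [0, 20, -30, 2, 0, 0, 3],
    [0, 18, -31, 2, 0, 0, 3],
    [0, 17, -32, 3, 0, 0, 3],
    [0, 14, -32, 2, 0, 0, 3],
    [0, 13, -34, 2, 0, 0, 2.4]
  ]
}}

```text
clock: 15.18
eef_pos: [0.3295, 0.336, 0.1572]
tool_rot: [0.849, 0.528, -0.001, 0.001]
ft_force: [-0.6, -0.2, -0.8]
grip_width: -0.0003
grasp_force: 0.0
```

Request:
{"api": "move_arm", "payload": {
  "deltas": [
    [0, 0, 0, 31, 0, 0, 0],
    [0, 0, 0, 31, 0, 0, 0],
    [0, 0, 0, 32, 0, 0, 0],
    [0, 0, 14, 0, 0, 0, 0],
    [0, 0, 13, -1, 0, 0, 0],
    [0, 0, 14, 0, 0, 0, 0],
    [0, 0, 14, -1, 0, 0, 0],
    [0, 0, 13, 0, 0, 0, 0],
    [0, 0, 8, -3, 0, 0, 0],
    [0, 0, 8, -3, 0, 0, 0]
  ]
}}

```text
clock: 16.02
eef_pos: [0.4072, 0.2974, 0.0718]
tool_rot: [0.849, 0.528, -0.001, 0.0]
ft_force: [0.2, -0.0, 0.1]
grip_width: 0.0001
grasp_force: 0.0
```

Request:
{"api": "move_arm", "payload": {
  "deltas": [
    [0, 0, 0, 10, 0, 0, 0],
    [0, 0, 0, 10, 0, 0, 0],
    [0, 0, 0, 11, 0, 0, 0],
    [0, 0, 0, 1, 0, 0, 0]
  ]
}}

```text
clock: 16.35
eef_pos: [0.4084, 0.2982, 0.0417]
tool_rot: [0.849, 0.528, 0.002, 0.0]
ft_force: [-0.8, -3.4, 18.6]
grip_width: 0.0
grasp_force: 8.8
```

Request:
{"api": "move_arm", "payload": {
  "deltas": [
    [0, 0, 0, -35, 0, 0, 0],
    [0, -25, -10, -35, 0, 0, 0],
    [1, -30, -5, -20, 0, 0, 0],
    [1, -30, 0, 0, 0, 0, 0],
    [1, 0, 0, 0, 0, 0, 0],
    [1, 0, 0, 0, 0, 0, 0]
  ]
}}

```text
clock: 16.85
eef_pos: [0.3556, 0.2279, 0.1276]
tool_rot: [0.849, 0.528, -0.001, -0.0]
ft_force: [0.4, 0.9, 0.6]
grip_width: 0.0483
grasp_force: 0.0
```

```bash
python3 -c "
from grasp import *
v0=[.4037,.2993,-.4585,0]
v=see('blue',v0,cams=('wrist',))
v=see('blue',v0,cams=('wrist','side'))
v[3]=0
v=see('blue',v,cams=('wrist','side'),fixa=True)
grasp(v,.010)
"
```

```text
blue [ 0.3965  0.3055 -0.453  -0.0971] 0.005 [9149]
blue [ 0.3961  0.3046 -0.4426 -0.1603] 0.029 [9081, 1234]
blue [ 0.396   0.3038 -0.4571  0.8318] 0.047 [9064, 1231]
[0.358 0.23  0.128] 1.113 ps 1.114 target [0.396  0.3038]
[[1,28,1,-3,0,0,0],[1,28,0,-4,0,0,0],[1,28,1,-3,0,0,-0.1],[1,0,0,24,0,0,0],[1,0,0,24,0,0,0],[1,0,0,24,0,0,0],[1,0,0,24,0,0,0],[1,0,0,24,0,0,0.0],[0,0,0,0,0,0,0],[0,0,0,0,0,0,0]]
[[0,0,0,0,0,0,0],[0,0,0,0,0,0,0]]
```

Request:
{"api": "move_arm", "payload": {
  "deltas": [
    [1, 28, 1, -3, 0, 0, 0],
    [1, 28, 0, -4, 0, 0, 0],
    [1, 29, 1, -3, 0, 0, 0],
    [1, 0, 0, 24, 0, 0, 0],
    [1, 0, 0, 24, 0, 0, 0],
    [1, 0, 0, 24, 0, 0, 0],
    [1, 0, 0, 24, 0, 0, 0],
    [1, 0, 0, 24, 0, 0, 0],
    [1, 0, 0, 0, 0, 0, 0],
    [0, 0, 0, 0, 0, 0, 0]
  ]
}}

```text
clock: 17.93
eef_pos: [0.3957, 0.3038, 0.0167]
tool_rot: [0.849, 0.528, -0.002, 0.0]
ft_force: [0.9, -0.1, -0.1]
grip_width: 0.0756
grasp_force: 0.0
```

Request:
{"api": "move_arm", "payload": {
  "deltas": [
    [0, 0, 0, 0, 0, 0, 0],
    [0, 0, 0, 0, 0, 0, 0],
    [0, 0, 0, 0, 0, 0, 0],
    [0, 0, 0, 0, 0, 0, 0]
  ]
}}

```text
clock: 18.27
eef_pos: [0.3982, 0.3054, 0.0202]
tool_rot: [0.849, 0.528, 0.002, -0.0]
ft_force: [0.3, 0.7, 3.9]
grip_width: 0.043
grasp_force: 62.2
```

```bash
python3 -c "
from plan import *
p,ps,o=pose();print(p,ps)
x,y=cw(-38,62)
plan([(p[0],p[1],.12,None,0),(x,y,.12,1.608,0)])
"
```

```text
[np.float64(0.3981792893468102), np.float64(0.3054269961209672), np.float64(0.020153506685844542)] 1.1120751055141034
[[0,0,0,-36,0,0,0],[0,0,0,-36,0,0,0],[0,0,0,-36,0,0,-0.0],[0,-23,29,0,0,0,-4],[0,-24,27,0,0,0,-4],[0,-26,25,0,0,0,-4],[0,-29,24,0,0,0,-4],[0,-29,21,0,0,0,-4],[0,-31,19,0,0,0,-4],[0,-33,17,0,0,0,-4.4]]
```

Request:
{"api": "move_arm", "payload": {
  "deltas": [
    [0, 0, 0, -36, 0, 0, 0],
    [0, 0, 0, -36, 0, 0, 0],
    [0, 0, 0, -36, 0, 0, 0],
    [0, -23, 29, 0, 0, 0, -4],
    [0, -24, 27, 0, 0, 0, -4],
    [0, -26, 25, 0, 0, 0, -4],
    [0, -29, 24, 0, 0, 0, -4],
    [0, -29, 21, 0, 0, 0, -4],
    [0, -31, 19, 0, 0, 0, -4],
    [0, -33, 17, 0, 0, 0, -4.4]
  ]
}}

```text
clock: 19.1
eef_pos: [0.5071, 0.0713, 0.1267]
tool_rot: [0.693, 0.721, 0.0, 0.0]
ft_force: [0.3, 0.5, -3.0]
grip_width: 0.0426
grasp_force: 62.6
```

Request:
{"api": "move_arm", "payload": {
  "deltas": [
    [0, 0, 0, 0, 0, 0, 0],
    [0, 0, 0, 0, 0, 0, 0]
  ]
}}

```text
clock: 19.27
eef_pos: [0.5074, 0.0709, 0.1265]
tool_rot: [0.696, 0.718, 0.0, 0.0]
ft_force: [-0.6, 0.6, -2.3]
grip_width: 0.0427
grasp_force: 62.7
```

```bash
cat > held.py <<'E'
from boxes import *
from scipy.ndimage import gaussian_filter as g
def held(m,z0,h=34,yaw=None,parts=None):
    """6-dof-ish fit of held object mask in wrist: x,y,z,pitch about tool y; rows below fingers ignored"""
    C=cam('wrist');p,ps,o=pose();yaw=ps-np.pi/2 if yaw is None else yaw
    M=g(m.astype(float),1.2)
    obj=cub(-22,22,-51,51,0,h)/1e3-[0,0,h/2e3]
    def cost(v):
        P=R.from_euler('z',v[4]).apply(R.from_euler('x',v[3]).apply(obj))+np.array(v[:3])/100
        s=np.zeros((400,640),np.uint8);cv2.fillConvexPoly(s,cv2.convexHull((proj(C,P)*16).round().astype(np.int32)),1,cv2.LINE_8,4)
        d=((g(s.astype(float),1.2)-M)**2);d[300:]=0;return d.sum()/m[:300].sum()
    best=None
    for pt in(0,.3,-.3):
        s=np.array([p[0]*100,p[1]*100,p[2]*100+(h/20-z0*100),pt,yaw]);sx=np.vstack([s]+[s+d for d in np.diag([.5,.8,.6,.2,.05])])
        r=minimize(cost,s,method="Nelder-Mead",options=dict(initial_simplex=sx,maxiter=500,xatol=.003,fatol=1e-5))
        if best is None or r.fun<best.fun:best=r
    v=best.x;print("tcp",np.round(p,4),"yaw",round(ps-np.pi/2,3),"centre",(v[:3]/100).round(4),"pitch deg",np.degrees(v[3]).round(1),"yaw",v[4].round(3),"cost",round(best.fun,4));return v
E
python3 -c "
from held import *
im=bot.camera('wrist');cv2.imwrite('pics/w5.png',im)
m=fill(colmask(im,'blue',[100,20,440,370]))
held(m,.0202)
print(cw(-38,62))
"
```

```text
tcp [0.5067 0.0722 0.1264] yaw 0.034 centre [0.5059 0.0692 0.121 ] pitch deg 2.5 yaw 0.045 cost 0.0011
(np.float64(0.5087325314112207), np.float64(0.07455188662173677))
```

View pics/w5.png

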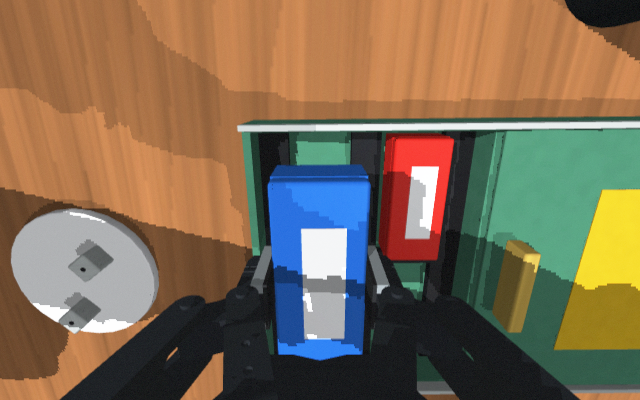

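The blue box hangs level over the front-left bay, and red lies flat in the rear-left bay at (415,200). Next I'll lower blue, moved +5 mm in y and +3 mm in x.

Request:
{"api": "move_arm", "payload": {
  "deltas": [
    [0, 5, 3, 10, 0, 0, 0],
    [0, 0, 0, 25, 0, 0, 0],
    [0, 0, 0, 25, 0, 0, 0],
    [0, 0, 0, 22, 0, 0, 0],
    [0, 0, 0, 8, 0, 0, 0],
    [0, 0, 0, 5, 0, 0, 0],
    [0, 0, 0, 0, 0, 0, 0]
  ]
}}

```text
clock: 19.9
eef_pos: [0.5088, 0.0791, 0.0304]
tool_rot: [0.693, 0.721, -0.001, -0.001]
ft_force: [0.6, 0.5, -3.0]
grip_width: 0.043
grasp_force: 62.6
```

Request:
{"api": "move_arm", "payload": {
  "deltas": [
    [0, 0, 0, 3, 0, 0, 0],
    [0, 0, 0, 0, 0, 0, 0]
  ]
}}

```text
clock: 20.07
eef_pos: [0.5107, 0.0786, 0.0291]
tool_rot: [0.694, 0.72, 0.001, 0.001]
ft_force: [0.5, -0.2, -2.1]
grip_width: 0.0428
grasp_force: 62.6
```

Request:
{"api": "move_arm", "payload": {
  "deltas": [
    [0, 0, 0, 2, 0, 0, 0],
    [0, 0, 0, 1, 0, 0, 0],
    [0.64, 0, 0, 0, 0, 0, 0],
    [0.64, 0, 0, 0, 0, 0, 0],
    [0.64, 0, 0, 0, 0, 0, 0],
    [0.64, 0, 0, 0, 0, 0, 0],
    [0.64, 0, 0, -15, 0, 0, 0],
    [0.64, 0, 0, -35, 0, 0, 0],
    [0.64, -20, 0, -35, 0, 0, 0],
    [0.64, -40, 0, -35, 0, 0, 0]
  ]
}}

```text
clock: 20.9
eef_pos: [0.5123, 0.0283, 0.1402]
tool_rot: [0.692, 0.722, 0.001, 0.0]
ft_force: [1.3, -0.2, 0.6]
grip_width: 0.0545
grasp_force: 0.0
```

```bash
cat > st.py <<'E'
from boxes import *
def seestand(v0,a,cams=("scene","side"),fixa=True):
    ms=[]
    for c in cams:
        bot.camera(c);d=bot.outline_of("stand",c)
        if not d:print(c,"none");continue
        C=cam(c);e=proj(C,[[v0[0],v0[1],.02]])[0]
        d=min(d,key=lambda q:np.hypot(q["rect"][0]+q["rect"][2]/2-e[0],q["rect"][1]+q["rect"][3]/2-e[1]))
        print(c,round(d["conf"],2),d["rect"]);ms.append((C,d["pixels"]))
    v,f=fit(ms,stand_parts,*v0,a,fixa=fixa);print("stand",v.round(4),round(f,3));return v
E
python3 -c "
from st import *
p,ps,o=pose();print(np.round(p,3),ps,o['ft_force'])
x,y=cw(-38,62);see('blue',[x,y,.037,0.0],z=.004,cams=('wrist',))
x,y=cw(38,62);see('red',[x,y,.037,0.0],z=.004,cams=('wrist',))
v=seestand([.5715,-.3727,1.935],0.)
"
```

```text
[0.512 0.028 0.14 ] 1.6122135722450541 [ 1.28908691 -0.16171318  0.62634228]
blue [0.5154 0.0696 0.0343 0.1575] 0.003 [7468]
red [ 0.5848  0.0783  0.029  -0.1936] 0.002 [7901]
scene 0.91 [107.8, 249.5, 82.3, 46.7]
side 0.9 [374.1, 126.6, 17.2, 41.0]
stand [ 0.5706 -0.3721  1.937   0.1555] 0.048
```

```bash
python3 -c "
from held import *
im=bot.camera('wrist');C=cam('wrist')
m=fill(colmask(im,'blue',[150,0,300,330]));
from scipy.ndimage import gaussian_filter as g
for z in(.002,.004,.008,.012):
    v,f=fit([(C,m)],box_parts,.512,.0725,.037,0.,z=z,fixa=True);print(z,v.round(4),round(f,4))
def L(x,y,z): return [*cw(x,y),z/1e3]
for sx in(-1,1):
    cx,cy=38*sx,62
    u=(proj(C,np.array([L(cx+a,cy+b,14) for a,b in((-26,-56),(26,-56),(26,56),(-26,56))]))*16).round().astype(int);cv2.polylines(im,[u.reshape(-1,1,2)],True,(255,0,255),1,cv2.LINE_AA,4)
cv2.imwrite('pics/w6.png',im)
"
```

```text
Traceback (most recent call last):
  File "boxes.py", line 4, in fill
    cv2.drawContours(o,[max(c,key=cv2.contourArea)],-1,1,-1);return o
                        ~~~^^^^^^^^^^^^^^^^^^^^^^^
ValueError: max() iterable argument is empty
```

```bash
python3 -c "
from held import *
im=bot.camera('wrist');C=cam('wrist')
m=fill(colmask(im,'blue',[150,5,300,330]));
for z in(.002,.004,.008,.012):
    v,f=fit([(C,m)],box_parts,.512,.0725,.037,0.,z=z,fixa=True);print(z,v.round(4),round(f,4))
def L(x,y,z): return [*cw(x,y),z/1e3]
for sx in(-1,1):
    cx,cy=38*sx,62
    u=(proj(C,np.array([L(cx+a,cy+b,14) for a,b in((-26,-56),(26,-56),(26,56),(-26,56))]))*16).round().astype(int);cv2.polylines(im,[u.reshape(-1,1,2)],True,(255,0,255),1,cv2.LINE_AA,4)
cv2.imwrite('pics/w6.png',im)
"
```

```text
0.002 [0.5094 0.0765 0.0408 0.5102] 0.0003
0.004 [0.5094 0.0766 0.0386 0.2333] 0.0017
0.008 [0.5093 0.0772 0.041  0.5585] 0.0101
0.012 [0.5093 0.077  0.036  0.5346] 0.029
```

View pics/w6.png

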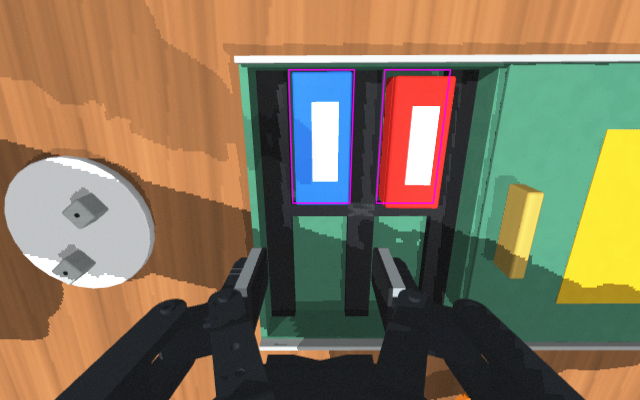

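Both boxes lie inside the magenta bay outlines: blue at (322,135) and red at (415,140). Next I'll fetch the open stand to a spot in easy reach.

```bash
python3 -c "
from st import *
v=[.5706,-.3721,1.937];g=loc(v,12);w=[.42,-.28,1.608];q=loc(w,12)
p,ps,o=pose();print(p,ps,g,q,bot.tip_reach)
plan([(*g,.12,1.937,1),(*g,.006,None,1,25),('h',4,0)])
print('place');plan([(*g,.05,None,0,22),(*q,.05,1.608,0),(*q,.008,None,0,20)],start=([*g,.014],1.937,0))
"
```

```text
[np.float64(0.5103721576995767), np.float64(0.02735789190535386), np.float64(0.13620911849241313)] 1.6086530263629042 (np.float64(0.5663031190155873), np.float64(-0.36089567878870865)) (np.float64(0.41955365890260937), np.float64(-0.2680083037219591)) 0.008
[[1,-35,4,1,0,0,-2],[1,-36,2,0,0,0,-1],[1,-36,2,1,0,0,-2],[1,-35,1,1,0,0,-2],[1,-36,-1,1,0,0,-2],[1,-36,-2,0,0,0,-1],[1,-35,-2,1,0,0,-2],[1,-36,-4,1,0,0,-2],[1,-35,-5,1,0,0,-1],[1,-35,-5,0,0,0,-2]]
[[1,-35,-7,1,0,0,-1.8],[1,0,0,23,0,0,0],[1,0,0,23,0,0,0],[1,0,0,23,0,0,0],[1,0,0,22,0,0,0],[1,0,0,23,0,0,-0.0],[0,0,0,0,0,0,0],[0,0,0,0,0,0,0],[0,0,0,0,0,0,0],[0,0,0,0,0,0,0]]
place
[[0,0,0,-22,0,0,0],[0,0,0,-22,0,0,-0.0],[0,28,-21,0,0,0,4],[0,26,-22,0,0,0,4],[0,25,-25,0,0,0,3],[0,23,-26,0,0,0,4],[0,22,-27,0,0,0,3.9],[0,0,0,14,0,0,0],[0,0,0,14,0,0,0],[0,0,0,14,0,0,-0.0]]
```

Request:
{"api": "move_arm", "payload": {
  "deltas": [
    [1, -35, 4, 1, 0, 0, -2],
    [1, -36, 2, 0, 0, 0, -1],
    [1, -36, 2, 1, 0, 0, -2],
    [1, -35, 1, 1, 0, 0, -2],
    [1, -36, -1, 1, 0, 0, -2],
    [1, -36, -2, 0, 0, 0, -1],
    [1, -35, -2, 1, 0, 0, -2],
    [1, -36, -4, 1, 0, 0, -2],
    [1, -35, -5, 1, 0, 0, -1],
    [1, -35, -5, 0, 0, 0, -2]
  ]
}}

```text
clock: 22.13
eef_pos: [0.562, -0.3264, 0.1287]
tool_rot: [0.579, 0.815, -0.0, -0.002]
ft_force: [1.1, 0.4, 0.5]
grip_width: 0.0854
grasp_force: 0.0
```

Request:
{"api": "move_arm", "payload": {
  "deltas": [
    [1, -35, -7, 1, 0, 0, -1.8],
    [1, 0, 0, 0, 0, 0, 0],
    [1, 0, 0, 0, 0, 0, 0]
  ]
}}

```text
clock: 22.38
eef_pos: [0.5665, -0.3621, 0.1269]
tool_rot: [0.568, 0.823, 0.0, -0.002]
ft_force: [0.6, 0.6, -0.1]
grip_width: 0.0855
grasp_force: 0.0
```

```bash
python3 -c "
from st import *
p,ps,o=pose();print(np.round(p,4),ps,loc([.5706,-.3721,1.937],12))
im=bot.camera('wrist');cv2.imwrite('pics/w7.png',im)
im=bot.camera('side');cv2.imwrite('pics/s7.png',im[110:200,280:440])
o=np.zeros((400,800,3),np.uint8);o[:300,:480]=cv2.resize(cv2.imread('pics/w7.png'),(480,300));o[:180,480:]=cv2.resize(cv2.imread('pics/s7.png'),(320,180),interpolation=cv2.INTER_CUBIC);cv2.imwrite('pics/m7.png',o)
"
```

```text
[ 0.5665 -0.3621  0.1269] 1.9334775727578108 (np.float64(0.5663031190155873), np.float64(-0.36089567878870865))
```

View pics/m7.png

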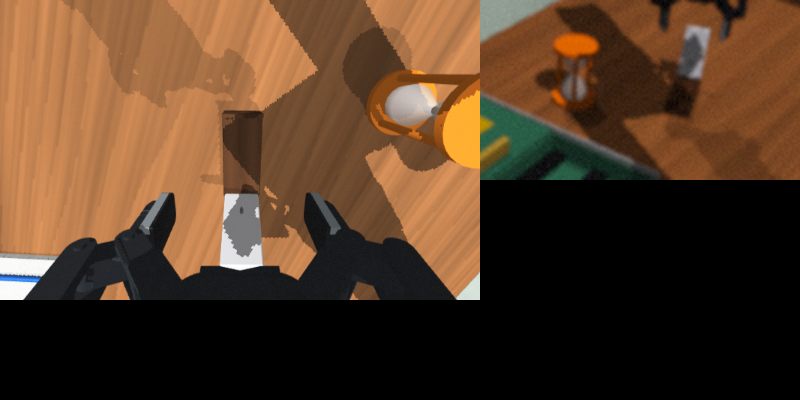

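The stand is centred between the fingers, with its dark block at (242,150) and white panel at (242,230). The hourglass is well clear.

Request:
{"api": "move_arm", "payload": {
  "deltas": [
    [1, 0, 0, 23, 0, 0, 0],
    [1, 0, 0, 23, 0, 0, 0],
    [1, 0, 0, 23, 0, 0, 0],
    [1, 0, 0, 22, 0, 0, 0],
    [1, 0, 0, 22, 0, 0, 0],
    [0, 0, 0, 0, 0, 0, 0],
    [0, 0, 0, 0, 0, 0, 0],
    [0, 0, 0, 0, 0, 0, 0],
    [0, 0, 0, 0, 0, 0, 0],
    [0, 0, 0, 0, 0, 0, 0]
  ]
}}

```text
clock: 23.32
eef_pos: [0.5688, -0.3616, 0.0194]
tool_rot: [0.567, 0.824, 0.0, 0.002]
ft_force: [-0.1, 1.5, 3.4]
grip_width: 0.042
grasp_force: 61.8
```

Request:
{"api": "move_arm", "payload": {
  "deltas": [
    [0, 0, 0, -22, 0, 0, 0],
    [0, 0, 0, -22, 0, 0, 0],
    [0, 28, -21, 0, 0, 0, 4],
    [0, 26, -22, 0, 0, 0, 4],
    [0, 25, -25, 0, 0, 0, 3],
    [0, 23, -26, 0, 0, 0, 4],
    [0, 22, -27, 0, 0, 0, 3.9],
    [0, 0, 0, 0, 0, 0, 0]
  ]
}}

```text
clock: 23.98
eef_pos: [0.4093, -0.2611, 0.0581]
tool_rot: [0.695, 0.719, -0.002, -0.009]
ft_force: [-1.9, 1.5, -5.4]
grip_width: 0.0419
grasp_force: 62.1
```

Request:
{"api": "move_arm", "payload": {
  "deltas": [
    [0, 0, 0, 14, 0, 0, 0],
    [0, 0, 0, 14, 0, 0, 0],
    [0, 0, 0, 9, 0, 0, 0],
    [0, 0, 0, 0, 0, 0, 0],
    [0.8, 0, 0, 0, 0, 0, 0],
    [0.8, 0, 0, 0, 0, 0, 0],
    [0.8, 0, 0, 0, 0, 0, 0],
    [0.8, 0, 0, 0, 0, 0, 0]
  ]
}}

```text
clock: 24.65
eef_pos: [0.4215, -0.2689, 0.0249]
tool_rot: [0.695, 0.719, 0.0, 0.001]
ft_force: [-0.4, 0.2, 0.0]
grip_width: 0.0683
grasp_force: 0.0
```

Request:
{"api": "move_arm", "payload": {
  "deltas": [
    [0.8, 0, 0, -30, 0, 0, 0],
    [0.8, 0, 0, -40, 0, 0, 0],
    [0, 0, 0, -40, 0, 0, 0],
    [0, 0, -40, -20, 0, 0, 0],
    [0, 0, -40, 0, 0, 0, 0],
    [0, 0, -20, 0, 0, 0, 0],
    [0, 0, 0, 0, 0, 0, 0]
  ]
}}

```text
clock: 25.23
eef_pos: [0.3197, -0.2711, 0.1535]
tool_rot: [0.696, 0.718, -0.0, -0.0]
ft_force: [0.2, 0.4, -0.3]
grip_width: 0.0078
grasp_force: 0.0
```

```bash
python3 -c "
from st import *
p,ps,o=pose();print(np.round(p,4),ps)
v=seestand([.42,-.275,1.608],0.)
v[2]%=6.2832
P=loc(v,-100);Q=loc(v,-35);T=loc(v,-5);U=loc(v,5)
plan([(*loc(v,-115,0),.15,ps,0),(*loc(v,-115,0),.075,ps,0),(*Q,.075,ps,0,12),(*T,.075,ps,0,12),(*U,.06,ps,0,15),(*U,.030,ps,0,12)])
"
```

```text
[ 0.3197 -0.2711  0.1535] 1.6029951865290157
scene 0.95 [143.5, 191.4, 69.3, 33.9]
side 0.61 [396.1, 151.0, 33.5, 48.7]
stand [ 0.4175 -0.2783  1.6093  0.7793] 0.07
[[0,-25,19,-1,0,0,0],[0,-25,18,-1,0,0,0],[0,-25,19,-1,0,0,0],[0,-25,19,-1,0,0,0],[0,-25,18,-1,0,0,0.2],[0,0,0,37,0,0,0],[0,0,0,38,0,0,-0.0],[0,11,0,0,0,0,0],[0,12,0,0,0,0,0],[0,11,0,0,0,0,0]]
[[0,12,0,0,0,0,0],[0,11,0,0,0,0,0],[0,12,0,0,0,0,0],[0,11,0,0,0,0,-0.0],[0,10,0,0,0,0,0],[0,10,0,0,0,0,0],[0,10,0,0,0,0,-0.0],[0,5,0,7,0,0,0],[0,5,0,8,0,0,-0.0],[0,0,0,10,0,0,0]]
[[0,0,0,10,0,0,0],[0,0,0,10,0,0,-0.0]]
```

Request:
{"api": "move_arm", "payload": {
  "deltas": [
    [0, -25, 19, -1, 0, 0, 0],
    [0, -25, 18, -1, 0, 0, 0],
    [0, -25, 19, -1, 0, 0, 0],
    [0, -25, 19, -1, 0, 0, 0],
    [0, -25, 18, -1, 0, 0, 0],
    [0, 0, 0, 37, 0, 0, 0],
    [0, 0, 0, 38, 0, 0, 0],
    [0, 11, 0, 0, 0, 0, 0],
    [0, 12, 0, 0, 0, 0, 0],
    [0, 11, 0, 0, 0, 0, 0]
  ]
}}

```text
clock: 26.27
eef_pos: [0.4199, -0.3582, 0.0828]
tool_rot: [0.694, 0.72, -0.0, -0.0]
ft_force: [-0.7, -0.2, 0.5]
grip_width: 0.0
grasp_force: 0.4
```

Request:
{"api": "move_arm", "payload": {
  "deltas": [
    [0, 12, 0, 0, 0, 0, 0],
    [0, 11, 0, 0, 0, 0, 0],
    [0, 12, 0, 0, 0, 0, 0],
    [0, 11, 0, 0, 0, 0, 0],
    [0, 10, 0, 0, 0, 0, 0],
    [0, 10, 0, 0, 0, 0, 0],
    [0, 10, 0, 0, 0, 0, 0],
    [0, 5, 0, 7, 0, 0, 0],
    [0, 5, 0, 8, 0, 0, 0],
    [0, 0, 0, 10, 0, 0, 0]
  ]
}}

```text
clock: 27.1
eef_pos: [0.4163, -0.2725, 0.0567]
tool_rot: [0.694, 0.72, 0.0, -0.0]
ft_force: [-0.7, 0.4, -0.5]
grip_width: -0.0004
grasp_force: 0.0
```

Request:
{"api": "move_arm", "payload": {
  "deltas": [
    [0, 0, 0, 10, 0, 0, 0],
    [0, 0, 0, 10, 0, 0, 0],
    [0, 0, 0, 0, 0, 0, 0]
  ]
}}

```text
clock: 27.35
eef_pos: [0.416, -0.2734, 0.0379]
tool_rot: [0.695, 0.719, 0.0, -0.0]
ft_force: [-2.8, 2.1, 9.4]
grip_width: -0.0002
grasp_force: 4.3
```

Request:
{"api": "move_arm", "payload": {
  "deltas": [
    [0, 0, 0, -35, 0, 0, 0],
    [0, -25, 0, -35, 0, 0, 0],
    [1, -40, 0, -20, 0, 0, 0],
    [1, -40, 0, 0, 0, 0, 0],
    [1, 0, 0, 0, 0, 0, 0],
    [1, 0, 0, 0, 0, 0, 0]
  ]
}}

```text
clock: 27.85
eef_pos: [0.4194, -0.377, 0.1236]
tool_rot: [0.696, 0.718, -0.0, -0.0]
ft_force: [-0.7, 1.5, -0.7]
grip_width: 0.0481
grasp_force: 0.0
```

```bash
python3 -c "
from st import *
p,ps,o=pose();print(np.round(p,4),ps)
v=seestand([.418,-.278,1.608],1.9,cams=('wrist','side'))
im=bot.camera('wrist');cv2.imwrite('pics/w8.png',im)
"
```

```text
[ 0.4194 -0.377   0.1236] 1.6020219610304598
wrist 0.84 [292.1, 0.0, 65.5, 142.0]
side 0.97 [393.4, 173.1, 27.1, 25.7]
stand [ 0.4175 -0.2716  1.601   2.0031] 0.029
```

View pics/w8.png

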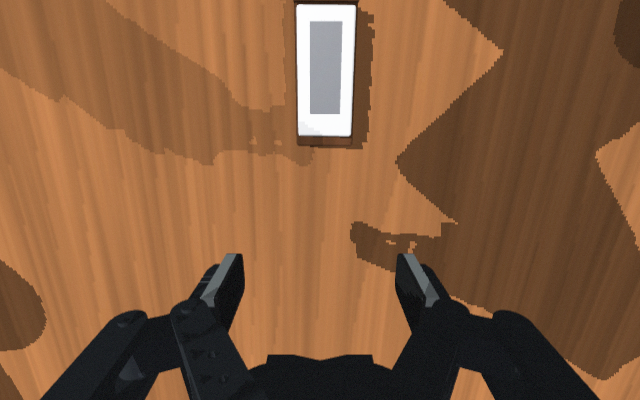

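The panel is folded flat (white, at 325,70). I'll measure the block's near end at row 146 and grasp it.

```bash
python3 -c "
from grasp import *
C=cam('wrist')
a,b=onplane(C,(297,146),.02),onplane(C,(354,146),.02);print(a,b)
e=(a+b)/2;v=[e[0],e[1]+.051,1.601];print(v)
p,ps,o=pose()
grasp(v,.004,yawoff=0,up=.10)
"
```

```text
[ 0.39895726 -0.3284085   0.02      ] [ 0.44428994 -0.32679278  0.02      ]
[np.float64(0.42162360116382913), np.float64(-0.27660063928525125), 1.601]
[ 0.419 -0.373  0.124] 1.607 ps 1.601 target [ 0.4216 -0.2766]
[[1,32,2,5,0,0,0],[1,32,2,6,0,0,0],[1,33,2,5,0,0,0.3],[1,0,0,24,0,0,0],[1,0,0,24,0,0,0],[1,0,0,24,0,0,0],[1,0,0,24,0,0,0.0],[0,0,0,0,0,0,0],[0,0,0,0,0,0,0],[0,0,0,0,0,0,0]]
[[0,0,0,0,0,0,0]]
```

Request:
{"api": "move_arm", "payload": {
  "deltas": [
    [1, 33, 2, 5, 0, 0, 0],
    [1, 33, 2, 6, 0, 0, 0],
    [1, 33, 1, 5, 0, 0, 0.3],
    [1, 0, 0, 24, 0, 0, 0],
    [1, 0, 0, 24, 0, 0, 0],
    [1, 0, 0, 24, 0, 0, 0],
    [1, 0, 0, 21, 0, 0, 0],
    [1, 0, 0, 0, 0, 0, 0],
    [0, 0, 0, 0, 0, 0, 0],
    [0, 0, 0, 0, 0, 0, 0]
  ]
}}

```text
clock: 28.93
eef_pos: [0.422, -0.2755, 0.0169]
tool_rot: [0.696, 0.718, 0.0, 0.001]
ft_force: [-0.1, -0.3, 0.1]
grip_width: 0.0638
grasp_force: 0.0
```

Request:
{"api": "move_arm", "payload": {
  "deltas": [
    [0, 0, 0, 0, 0, 0, 0],
    [0, 0, 0, 0, 0, 0, 0],
    [0, 0, 0, 0, 0, 0, 0]
  ]
}}

```text
clock: 29.18
eef_pos: [0.4222, -0.2764, 0.0178]
tool_rot: [0.697, 0.718, 0.0, 0.001]
ft_force: [-1.9, 0.4, 5.5]
grip_width: 0.0421
grasp_force: 61.8
```

```bash
python3 -c "
from plan import *
p,ps,o=pose();print(p,ps)
x,y=cw(-38,-62);print(x,y)
plan([(p[0],p[1],.11,None,0),(x,y,.11,1.608,0)])
"
```

```text
[np.float64(0.4222256529607658), np.float64(-0.2763723507249145), np.float64(0.017826363447394862)] 1.6005115479275906
0.5133194846542072 -0.049363245060986514
[[0,0,0,-33,0,0,0],[0,0,0,-34,0,0,0],[0,0,0,-33,0,0,-0.0],[0,32,14,0,0,0,0],[0,32,14,0,0,0,0],[0,32,14,0,0,0,0],[0,32,14,0,0,0,0],[0,32,14,0,0,0,0],[0,32,14,0,0,0,0],[0,32,14,0,0,0,-0.4]]
```

Request:
{"api": "move_arm", "payload": {
  "deltas": [
    [0, 0, 0, -33, 0, 0, 0],
    [0, 0, 0, -34, 0, 0, 0],
    [0, 0, 0, -33, 0, 0, 0],
    [0, 32, 14, 0, 0, 0, 0],
    [0, 32, 14, 0, 0, 0, 0],
    [0, 32, 14, 0, 0, 0, 0],
    [0, 32, 14, 0, 0, 0, 0],
    [0, 32, 14, 0, 0, 0, 0],
    [0, 32, 14, 0, 0, 0, 0],
    [0, 32, 14, 0, 0, 0, -0.4]
  ]
}}

```text
clock: 30.02
eef_pos: [0.5127, -0.0472, 0.1162]
tool_rot: [0.694, 0.72, 0.0, 0.0]
ft_force: [0.0, -0.4, -3.5]
grip_width: 0.0417
grasp_force: 63.8
```

Request:
{"api": "move_arm", "payload": {
  "deltas": [
    [0, 0, 0, 0, 0, 0, 0],
    [0, 0, 0, 0, 0, 0, 0],
    [0, 0, 0, 0, 0, 0, 0]
  ]
}}

```text
clock: 30.27
eef_pos: [0.5121, -0.0487, 0.1158]
tool_rot: [0.694, 0.72, -0.0, -0.0]
ft_force: [-0.1, 0.2, -4.6]
grip_width: 0.0422
grasp_force: 63.8
```

```bash
python3 -c "
from held import *
im=bot.camera('wrist');C=cam('wrist');p,ps,o=pose();print(np.round(p,4),ps,o['grip_width'])
d=bot.outline_of('stand','wrist');print([(round(q['conf'],2),q['rect']) for q in d])
def L(x,y,z): return [*cw(x,y),z/1e3]
def draw(pts,col):
    u=(proj(C,np.array(pts))*16).round().astype(int);cv2.polylines(im,[u.reshape(-1,1,2)],True,col,1,cv2.LINE_AA,4)
for sx in(-1,1):
  for sy in(-1,1):
    draw([L(38*sx+a,62*sy+b,14) for a,b in((-26,-56),(26,-56),(26,56),(-26,56))],(255,0,255))
# block model with centre at TCP
z=p[2]-.0178
for h in(0,.02):
    draw([(p[0]+a*np.cos(.037)-b*np.sin(.037),p[1]+b+a*.037,z+h) for a,b in((-.022,-.051),(.022,-.051),(.022,.051),(-.022,.051))],(255,255,0))
cv2.imwrite('pics/w9.png',im)
"
```

```text
[ 0.512  -0.0493  0.1158] 1.6069942761022349 0.04196123926738878
[(0.57, [268.5, 162.3, 100.5, 187.7])]
```

View pics/w9.png

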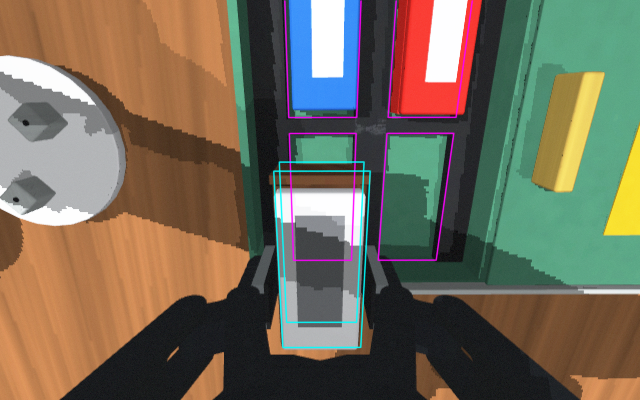

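The stand hangs level and centred over the front-right bay, with its end at row 163 as modelled. I'll lower it.

Request:
{"api": "move_arm", "payload": {
  "deltas": [
    [0, 0, 1, 15, 0, 0, 0],
    [0, 0, 0, 25, 0, 0, 0],
    [0, 0, 0, 25, 0, 0, 0],
    [0, 0, 0, 15, 0, 0, 0],
    [0, 0, 0, 7, 0, 0, 0],
    [0, 0, 0, 3, 0, 0, 0],
    [0, 0, 0, 0, 0, 0, 0]
  ]
}}

```text
clock: 30.95
eef_pos: [0.5134, -0.0496, 0.0258]
tool_rot: [0.695, 0.719, -0.0, -0.0]
ft_force: [-0.4, 0.4, -3.7]
grip_width: 0.0417
grasp_force: 63.7
```

Request:
{"api": "move_arm", "payload": {
  "deltas": [
    [0, 0, 0, 2, 0, 0, 0],
    [0, 0, 0, 0, 0, 0, 0]
  ]
}}

```text
clock: 31.12
eef_pos: [0.5147, -0.0491, 0.0249]
tool_rot: [0.694, 0.72, 0.001, 0.001]
ft_force: [-0.2, 0.2, -4.2]
grip_width: 0.042
grasp_force: 63.8
```

Still no contact, about 3 mm above the floor. I'll release it, lift, and check everything.

Request:
{"api": "move_arm", "payload": {
  "deltas": [
    [0, 0, 0, 1, 0, 0, 0],
    [0.62, 0, 0, 0, 0, 0, 0],
    [0.62, 0, 0, 0, 0, 0, 0],
    [0.62, 0, 0, 0, 0, 0, 0],
    [0.62, 0, 0, 0, 0, 0, 0],
    [0.62, 0, 0, -15, 0, 0, 0],
    [0.62, 0, 0, -35, 0, 0, 0],
    [0.62, -30, 0, -35, 0, 0, 0],
    [0, -40, 0, -35, 0, 0, 0],
    [0, -30, 0, 0, 0, 0, 0]
  ]
}}

```text
clock: 31.95
eef_pos: [0.5212, -0.1387, 0.1389]
tool_rot: [0.693, 0.721, 0.003, 0.005]
ft_force: [2.1, 0.1, 0.6]
grip_width: 0.0294
grasp_force: 0.0
```

Request:
{"api": "move_arm", "payload": {
  "deltas": [
    [0, 0, 0, -30, 0, 0, 0],
    [0, 0, 0, 0, 0, 0, 0],
    [0, 0, 0, 0, 0, 0, 0],
    [0, 0, 0, 0, 0, 0, 0]
  ]
}}

```text
clock: 32.28
eef_pos: [0.5167, -0.1368, 0.1618]
tool_rot: [0.694, 0.72, 0.0, -0.0]
ft_force: [-0.6, 0.6, 0.9]
grip_width: -0.0004
grasp_force: 0.0
```

```bash
python3 -c "
from boxes import *
im=bot.camera('wrist');C=cam('wrist');p,ps,o=pose();print(np.round(p,4),ps,o['grip_width'])
def L(x,y,z): return [*cw(x,y),z/1e3]
for sx in(-1,1):
  for sy in(-1,1):
    u=(proj(C,np.array([L(38*sx+a,62*sy+b,14) for a,b in((-26,-56),(26,-56),(26,56),(-26,56))]))*16).round().astype(int);cv2.polylines(im,[u.reshape(-1,1,2)],True,(255,0,255),1,cv2.LINE_AA,4)
cv2.imwrite('pics/w10.png',im)
"
```

```text
[ 0.5163 -0.1365  0.1612] 1.6083916623285546 -7.277990534090133e-05
```

View pics/w10.png

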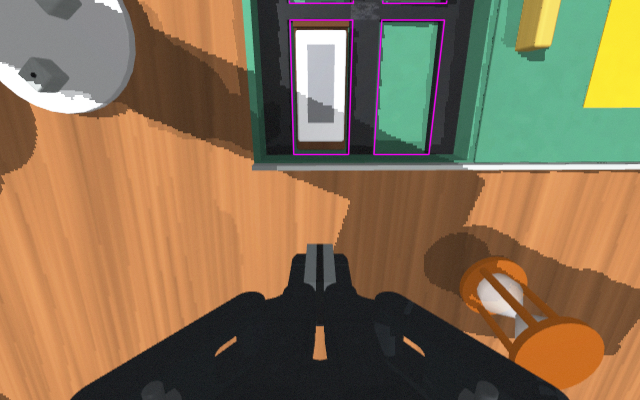

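The stand lies flat and folded in the front-right bay (320,85), so all three items are in. Now I'll close the cover by pushing the handle from behind.

```bash
python3 -c "
from boxes import *
a=cw(143,0);b=cw(-44,0)
x,y=cw(38,62);see('red',[x,y,.037,0.0],z=.004,cams=('scene','side'),fixa=True)
print(a,b);plan([(*a,.14,1.608,0),(*a,.056,1.608,0,28),(*b,.058,1.608,0,18)])
"
```

```text
red [ 0.5892  0.0695  0.0057 -0.0431] 3.249 [218, 561]
(np.float64(0.6919021276663664), np.float64(0.019289792852798856)) (np.float64(0.505030114564195), np.float64(0.012372371429908045))
[[0,21,26,2,0,0,0],[0,22,26,2,0,0,0],[0,21,26,1,0,0,0],[0,21,26,2,0,0,0],[0,21,26,2,0,0,0],[0,22,26,2,0,0,0],[0,21,26,2,0,0,0.0],[0,0,0,28,0,0,0],[0,0,0,28,0,0,0],[0,0,0,28,0,0,0.0]]
[[0,0,-17,0,0,0,0],[0,0,-17,0,0,0,0],[0,0,-17,-1,0,0,0],[0,0,-17,0,0,0,0],[0,0,-17,0,0,0,0],[0,0,-17,0,0,0,0],[0,0,-17,0,0,0,0],[0,0,-17,-1,0,0,0],[0,0,-17,0,0,0,0],[0,0,-17,0,0,0,0]]
[[0,0,-17,0,0,0,0.0]]
```

Request:
{"api": "move_arm", "payload": {
  "deltas": [
    [0, 21, 26, 2, 0, 0, 0],
    [0, 22, 26, 2, 0, 0, 0],
    [0, 21, 26, 1, 0, 0, 0],
    [0, 21, 26, 2, 0, 0, 0],
    [0, 21, 26, 2, 0, 0, 0],
    [0, 22, 26, 2, 0, 0, 0],
    [0, 21, 26, 2, 0, 0, 0],
    [0, 0, 0, 0, 0, 0, 0],
    [0, 0, 0, 25, 0, 0, 0],
    [0, 0, 0, 25, 0, 0, 0]
  ]
}}

```text
clock: 33.27
eef_pos: [0.6945, 0.0199, 0.0987]
tool_rot: [0.693, 0.721, 0.001, 0.001]
ft_force: [0.2, 0.2, 0.8]
grip_width: -0.0
grasp_force: 0.0
```

Request:
{"api": "move_arm", "payload": {
  "deltas": [
    [0, 0, 0, 25, 0, 0, 0],
    [0, 0, 0, 6, 0, 0, 0],
    [0, 0, 0, 0, 0, 0, 0]
  ]
}}

```text
clock: 33.52
eef_pos: [0.6902, 0.0187, 0.064]
tool_rot: [0.694, 0.72, -0.003, -0.003]
ft_force: [-0.6, -0.3, 0.8]
grip_width: -0.0002
grasp_force: 0.0
```

Request:
{"api": "move_arm", "payload": {
  "deltas": [
    [0, 0, -17, -1, 0, 0, 0],
    [0, 0, -17, 0, 0, 0, 0],
    [0, 0, -17, 0, 0, 0, 0],
    [0, 0, -17, 0, 0, 0, 0],
    [0, 0, -17, 0, 0, 0, 0],
    [0, 0, -17, 0, 0, 0, 0],
    [0, 0, -17, 0, 0, 0, 0],
    [0, 0, -17, 0, 0, 0, 0],
    [0, 0, -17, 0, 0, 0, 0],
    [0, 0, -17, 0, 0, 0, 0]
  ]
}}

```text
clock: 34.35
eef_pos: [0.5251, 0.0119, 0.0716]
tool_rot: [0.694, 0.72, 0.002, 0.002]
ft_force: [2.2, -0.4, -0.2]
grip_width: -0.0004
grasp_force: 0.8
```

Request:
{"api": "move_arm", "payload": {
  "deltas": [
    [0, 0, -10, 0, 0, 0, 0],
    [0, 0, -5, 0, 0, 0, 0],
    [0, 0, -4, 0, 0, 0, 0],
    [0, 0, -3, 0, 0, 0, 0],
    [0, 0, 0, 0, 0, 0, 0]
  ]
}}

```text
clock: 34.77
eef_pos: [0.5021, 0.0115, 0.0699]
tool_rot: [0.694, 0.72, 0.001, 0.001]
ft_force: [1.4, 0.5, 1.5]
grip_width: -0.0003
grasp_force: 0.7
```

Request:
{"api": "move_arm", "payload": {
  "deltas": [
    [0, 0, -2, 0, 0, 0, 0],
    [0, 0, -2, 0, 0, 0, 0],
    [0, 0, 0, 0, 0, 0, 0]
  ]
}}

```text
clock: 35.02
eef_pos: [0.4973, 0.0113, 0.0689]
tool_rot: [0.694, 0.72, -0.0, -0.0]
ft_force: [0.7, -0.5, 0.8]
grip_width: 0.0003
grasp_force: 0.7
```

Request:
{"api": "move_arm", "payload": {
  "deltas": [
    [0, 0, -3, 0, 0, 0, 0],
    [0, 0, -3, 0, 0, 0, 0],
    [0, 0, 0, 0, 0, 0, 0]
  ]
}}

```text
clock: 35.27
eef_pos: [0.495, 0.0112, 0.0698]
tool_rot: [0.694, 0.72, 0.003, 0.003]
ft_force: [8.1, 0.1, -2.2]
grip_width: -0.0
grasp_force: 3.3
```

Request:
{"api": "move_arm", "payload": {
  "deltas": [
    [0, 0, -3, 0, 0, 0, 0],
    [0, 0, -2, 0, 0, 0, 0],
    [0, 0, 0, 0, 0, 0, 0]
  ]
}}

```text
clock: 35.52
eef_pos: [0.4942, 0.0111, 0.0712]
tool_rot: [0.694, 0.72, 0.006, 0.005]
ft_force: [14.3, 0.7, -2.9]
grip_width: -0.0002
grasp_force: 6.0
```

The cover is on its stop. I'll back off, lift clear, and check with one last picture.

Request:
{"api": "move_arm", "payload": {
  "deltas": [
    [0, 0, 15, -1, 0, 0, 0],
    [0, 0, 10, -30, 0, 0, 0],
    [0, 0, 0, -40, 0, 0, 0],
    [0, -30, 0, -40, 0, 0, 0],
    [0, -40, -10, -20, 0, 0, 0],
    [0, -40, -10, 0, 0, 0, 0],
    [0, -40, -10, 0, 0, 0, 0],
    [0, -40, -10, 0, 0, 0, 0],
    [0, 0, 0, 0, 0, 0, 0],
    [0, 0, 0, 0, 0, 0, 0]
  ]
}}

```text
clock: 36.35
eef_pos: [0.4775, -0.1728, 0.1907]
tool_rot: [0.696, 0.718, -0.0, -0.001]
ft_force: [0.1, 0.8, -0.8]
grip_width: -0.0
grasp_force: 0.0
```

```bash
python3 -c "
from plan import *
print(np.round(pose()[0],3))
a=bot.camera('scene')[100:350,90:510];b=bot.camera('side')[100:350,110:430]
o=np.zeros((300,800,3),np.uint8);o[:,:430]=cv2.resize(a,(430,300));o[:,430:]=cv2.resize(b,(370,300));cv2.imwrite('pics/end.png',o)
"
```

```text
[ 0.477 -0.173  0.191]
```

View pics/end.png

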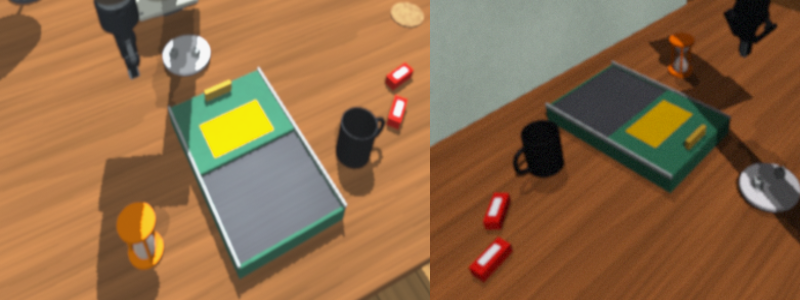

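The final views show the cover shut (handle at 218,88 in the left view). The mug and hourglass are where they were, and only the two look-alike boxes are left outside.

```bash
python3 -c "
from workcell import bot
print(bot.job_done())"
```

```text
the job is handed in; nothing more can be done
None
```

The red box, the blue box and the stand are folded and packed in bays of their own, the cover is pushed shut to its stop, the mug and hourglass are where they were, and the job is handed in (no verdict was shown).

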